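# Gauge the brass mill barrels and sort them

### The job

Check the two brass barrels on the gauge, one at a time: slide the open mouth straight onto the level pin as far as it will go without forcing it, and pull it off again; if the mouth comes right up to the collar the barrel is good, if the pin stops short it is bad. Lay each barrel down on its side, without dropping it, after its own test, before you try the next one: a good one wholly on the leather pad near its middle, a bad one on the floor of the pale wooden tray. Leave everything else on the table where it is.

Things in the scene. Friction and masses are not known exactly. Their poses are not given: they have to be found in the camera images.
- barrel_a_center (a point): Centre of an octagonal brass barrel with two thin copper bands, 40 mm across flats, lying on a flat: 84 mm long plus a 10 mm dark knob on its closed end. The point is on the bore axis, half-way along the 84 mm, 20 mm above the underside. x points along the barrel to the open mouth, z is up. About 0.16 kg. Good and bad barrels look alike from outside.
- barrel_a_mouth (a point): Centre of the open mouth of the same barrel, 42 mm from barrel_a_center along its x. The bore is 24 mm wide at the mouth. If the barrel is good it stays so for 76 mm; if bad, a part only 15 mm wide begins 22 mm in, so that the gauge pin stops about 29 mm deep.
- barrel_b_center (a point): Centre of an octagonal brass barrel with two thin copper bands, 40 mm across flats, lying on a flat: 84 mm long plus a 10 mm dark knob on its closed end. The point is on the bore axis, half-way along the 84 mm, 20 mm above the underside. x points along the barrel to the open mouth, z is up. About 0.16 kg. Good and bad barrels look alike from outside.
- barrel_b_mouth (a point): Centre of the open mouth of the same barrel, 42 mm from barrel_b_center along its x. The bore is 24 mm wide at the mouth. If the barrel is good it stays so for 76 mm; if bad, a part only 15 mm wide begins 22 mm in, so that the gauge pin stops about 29 mm deep.
- gauge: fixed fit gauge: dark wooden foot 100x85x14 mm (x -40 to +60 mm) and grey post, 24 mm deep, 50 mm wide, 120 mm high, from which a level steel pin sticks out along -x, at y = 0, 90 mm above the table. Round the pin's root is a collar, a disc 44 mm wide, its face at x = -18 mm. Origin: underside of the foot, below the middle of the post; z up.
- pin_tip (a point): Tip of the gauge pin, on its axis, at x = -75 mm of the gauge; same axes as the gauge (the pin points along -x). The pin is 20 mm thick and 57 mm long from collar to tip; the last 12 mm taper to 8 mm.
- pad: fixed brown leather pad, 230 mm along its x, 192 mm along its y, 14 mm thick; origin at the centre of its underside. Good barrels go here.
- tray: fixed open pale wooden tray, 150 mm along its x, 190 mm along its y, 26 mm high, walls 6 mm, floor 6 mm thick; origin at the centre of its underside. Bad barrels go here.
- dish: bystander: loose set of small brass plates, 92 mm across, 27 mm high; origin at the centre of its underside.
- punch_cup: bystander: loose brass cup with upright punches, 57 mm wide, 116 mm high, beside the gauge; origin at the centre of its underside.
- graver_tin: bystander: loose black tin with upright tools, 60 mm wide, 80 mm high, on the other side of the gauge; origin at the centre of its underside.
- brush: bystander: loose wooden brush, 111 mm along its x, 34 mm wide, 16 mm high; origin at the centre of its underside.
- hammer: bystander: fixed hammer lying along its y, 206 mm long, 57 mm wide, 70 mm high; origin at the centre of its underside.
- dividers: bystander: fixed steel dividers lying flat, 129 mm along y, 48 mm wide, 10 mm high; origin at the centre of its underside.
- pencil: bystander: fixed red pencil lying flat, 118 mm along y, 14 mm wide, 18 mm high; origin at the centre of its underside.

How it is judged:
By the outcome, as a careful person would: the job done as asked, in the order asked, and still so for the second after the job is handed in, with the robot touching nothing.
It also fails if it takes over 72 s, if anything falls off the work surface, if the arm or the gripper's body presses on something with over 40 N, if the wrist force passes 120 N, or if a joint passes its speed limit or range.

### The arm

A 6-joint arm with a two-finger parallel gripper is mounted at the origin on a cart in front of the work surface, level with it; the furniture and walls round the work are solid. World frame = base frame: x ahead of the robot, y to its left, z up, the work surface at z = 0. Lengths are in m, angles in degrees, forces in N, time in s.
With the tool pointing down it reaches from about 0.25 to 0.725 m from the base axis. Payload 9.7 kg.
Tool frame: the origin (TCP) lies where the fingers leave the gripper's body, on its centre line; the fingertips stand 73 mm ahead of it and the grasp point (between the pads) lies 54 mm ahead of it; y points along the fingers, x is the direction in which the jaws open and shut, and the axes are right-handed (so a half turn about y gives the same grasp; the last joint's range is limited). The gripper opens to 85 mm and grips with 20 to 120 N. Pads are 22 mm wide; open, the fingers measure 114 mm over their backs; the gripper's body (76 mm by 85 mm) begins 54 mm behind the grasp point. The pads swing forward as they close: fully open they stand 13 mm farther back than shut.
Start: joints at [64.744, 4.979, 10.078, 95.1, 0, 90], TCP at [0.235, 0.497, 0.304] pointing down, gripper open.
Joint ranges: [-179.16, 179.16], [-48.56, 103.87], [-65.8, 70.77], [-126.05, 130.52], [-82.76, 87.17], [-180, 180]. Speed limits (degrees/s): [127.2, 127.2, 147.25, 180, 180, 180].

### API

Orientations are given as [roll, pitch, yaw] about the fixed x, y, z axes, in that order (R = Rz(yaw) Ry(pitch) Rx(roll)).
In Python, from workcell import sensors, imaging, bot, models gives the robot as it stands.
- The arm moves only by the tool arm_command, never from a script. Its argument "rows" is one flat list of numbers, 7 for each row, row after row: the shift along the tool's x, y, z in cm, then the turn, a rotation vector about the tool's x, y, z in degrees, then the gripper's target within -1 to 1 (fully open at 1, half-way at 0, shut at -1). A call has 1 to 12 rows; each row is the pose to reach, as a shift and turn from the pose commanded when the call began, along the tool's axes at that moment; what a row does not reach only later rows make up. A row lasts 1/12 s, in which the tool goes at most 41.7 mm and 7.16 degrees, less where a joint would pass 70% of its speed; a pose out of reach is approached as far as the arm can. A call with a gripper value outside its range is refused whole. The fingers move at their own pace and stop on an object; "force" is the grip in N (left out, the last holds). Time passes only in rows, so rows that repeat a pose let the fingers close. It gives the time, the measured TCP pose, the force and the opening at its end, in the units of the state.
- sensors.get_obs(): the state, without advancing time (a new reading comes with each control period).
- imaging.camera(name): name is "scene" or "top" or "wrist"; returns a dict with "pixels" (420x560x3 uint8, blue, green, red), "z_map" (420x560 float32, m along the optical axis (not along the pixel's ray), 0 where there is no reading), "camera_matrix" (3x3 intrinsics, pixels), "world_from_camera" (4x4, takes a point from camera to world coordinates). Camera axes: x right, y up, looking along -z (the intrinsics and any distortion apply to the point x, -y, -z); pixel columns grow to the right and rows downward; lengths in m; the calibration is good to about 2 mm. A picture is of the moment at which its call begins.
- bot.job_done(): hands the job in, once; it reports no verdict.
Trained networks look in the newest picture that a camera, given by its name, has taken for a name from the list of things; names that differ only in an ending like _2 or _b are one class to them, and where a whole thing is asked for, a point or a joint stands for the part that bears it (a point fixed in the world has none). Each returns a list of dicts, best first, with "conf" (0 to 1); they miss things now and then, are a little off and sometimes report something else, mostly with a low value. They report only what shows in the picture. A call takes as long as a camera call.
- models.search_frame(thing, camera): "extent" ([centre column, centre row, width, height] in pixels, round what is visible of it).
- models.spot_point(thing, camera): "location" ([column, row] in pixels: a listed point, or the origin of a listed thing).
The state is a dict: "time": time; "q": joint angles; "qd": joint speeds; "joint_efforts": joint torques, N m; "ee_pos": TCP position; "tcp_rot": TCP orientation; "wrist_force": force on the tool from outside, world axes, zero at the start; "torque": the same for the moment, N m; "opening": finger opening in m.
Only numpy, scipy, OpenCV 4.12 (cv2) and the standard library are available. Lean on these libraries where they do the work, as an engineer would, in place of code of your own. Each camera call takes 0.05 s, during which the arm holds its last target.

## Working session

There is one attempt and no reset: what is moved stays moved. The work goes in short steps, Python scripts to look and compute and a tool call to move; the robot and the scene stay as the last step left them, time stands still between calls to the robot, and variables do not carry over. Pictures are saved under pics/ and viewed, and the job is handed in when it is done.

Besides the shell and the picture viewer there is one more tool, called after "Emit:" as name(argument=value, ...) on one line, values as JSON. arm_command: Moves the arm, as the interface text tells. Its arguments: {"type":"object","properties":{"rows":{"type":"array","items":{"type":"number"}},"force":{"type":"number"}},"required":["rows"]}

```bash
ls; mkdir -p pics
python3 - <<'E'
from workcell import sensors, imaging, bot, models
import cv2
print(sensors.get_obs())
for n in ["scene","top","wrist"]:
    c=imaging.camera(n); cv2.imwrite(f"pics/{n}0.png",c["pixels"]); print(n,c["camera_matrix"].tolist(),c["world_from_camera"].round(4).tolist())
    for t in ["barrel_a_center","barrel_a_mouth","gauge","pin_tip","pad","tray","punch_cup","graver_tin","dish","brush","hammer","dividers","pencil"]:
        print(t,[(round(d["conf"],2),[round(float(v)) for v in d["location"]]) for d in models.spot_point(t,n)][:3])
E
```

```text
pics
{'time': 0.0, 'q': array([6.47432772e+01, 5.01124583e+00, 1.00339550e+01, 9.50978147e+01,
       8.41821840e-04, 8.99984680e+01]), 'qd': array([ 0.03357228, -0.06594103,  0.10882318, -0.03387835, -0.02500306,
        0.0447353 ]), 'joint_efforts': array([-2.50961712e-03, -5.20386457e+01,  4.64811730e+01,  1.58978859e-02,
       -3.64641471e-05, -3.90154938e-06]), 'ee_pos': array([0.23461543, 0.49731195, 0.30317712]), 'tcp_rot': array([-8.99991562e+01,  7.51054757e-02,  6.47448092e+01]), 'wrist_force': array([-1.5224093 , -0.3764949 ,  0.48423177]), 'torque': array([ 0.00579098, -0.0048307 ,  0.0292051 ]), 'opening': 0.08557238214388327}
scene [[401.00200352913026, 0.0, 272.83763002401184], [0.0, 401.00200352913026, 207.9753460376108], [0.0, 0.0, 1.0]] [[0.6774, 0.3144, -0.665, -0.0825], [-0.7354, 0.2706, -0.6213, -0.602], [-0.0154, 0.9099, 0.4145, 0.4717], [0.0, 0.0, 0.0, 1.0]]
barrel_a_center [(0.61, [215, 224])]
barrel_a_mouth [(0.64, [226, 228])]
gauge [(0.83, [310, 222]), (0.5, [233, 251])]
pin_tip [(0.72, [288, 196])]
pad [(0.65, [395, 308]), (0.4, [294, 254])]
tray [(0.63,
[... 667 characters left out ...]
61, [275, 195])]
pad [(0.67, [413, 228])]
tray [(0.67, [145, 244])]
punch_cup [(0.68, [226, 181]), (0.31, [271, 270])]
graver_tin [(0.74, [319, 178]), (0.49, [272, 267])]
dish [(0.82, [272, 267])]
brush [(0.81, [264, 216])]
hammer [(0.87, [384, 144])]
dividers [(0.53, [206, 310])]
pencil [(0.64, [331, 295])]
wrist [[349.75344533642954, 0.0, 291.5122650121409], [0.0, 349.75344533642954, 212.63849903030143], [0.0, 0.0, 1.0]] [[0.4267, -0.8542, -0.297, 0.1569], [0.9044, 0.4032, 0.1399, 0.534], [0.0003, -0.3283, 0.9446, 0.3741], [0.0, 0.0, 0.0, 1.0]]
barrel_a_center []
barrel_a_mouth []
gauge []
pin_tip []
pad []
tray []
punch_cup []
graver_tin []
dish []
brush []
hammer []
dividers []
pencil []
```

View pics/scene0.png

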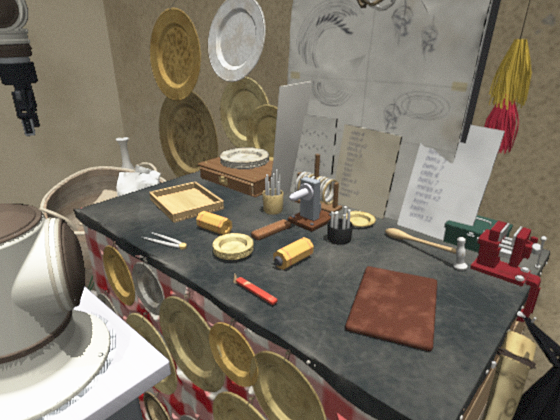

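View pics/top0.png

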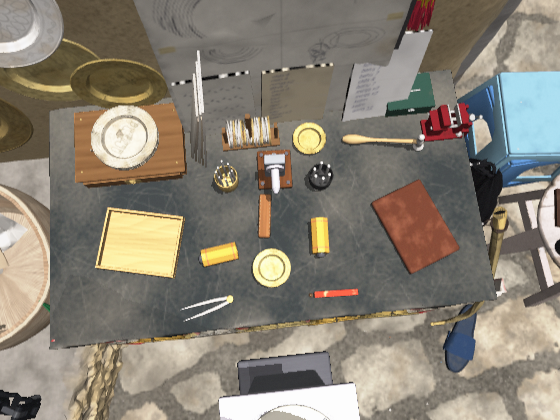

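View pics/wrist0.png

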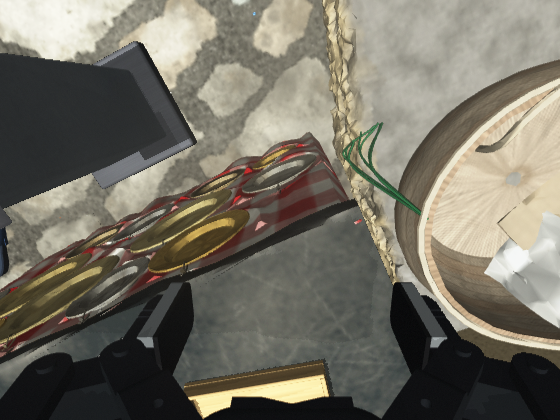

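Top view: gauge post at (274,171) with its pin pointing down the picture (world −x). The barrels are at (219,254), mouth to the right, and (320,236), mouth up. The tray is on the left at (140,242), the pad on the right at (414,228), and the brush lies under the pin. Next I'll measure with depth.

```bash
cat > h.py <<'E'
from workcell import sensors, imaging, bot, models
import numpy as np, cv2
from scipy.spatial.transform import Rotation as R
def grab(n):
    c=imaging.camera(n); return c
def cloud(c):
    K=c["camera_matrix"];T=c["world_from_camera"];z=c["z_map"].astype(float)
    v,u=np.mgrid[:z.shape[0],:z.shape[1]]
    P=np.stack([(u-K[0,2])/K[0,0]*z,-(v-K[1,2])/K[1,1]*z,-z],-1)
    W=P@T[:3,:3].T+T[:3,3]; W[z<=0]=np.nan; return W
def ray(c,px):
    K=c["camera_matrix"];T=c["world_from_camera"]
    d=np.array([(px[0]-K[0,2])/K[0,0],-(px[1]-K[1,2])/K[1,1],-1.])
    return T[:3,3],T[:3,:3]@d
def onz(c,px,z):
    o,d=ray(c,px); return o+d*(z-o[2])/d[2]
def proj(c,p):
    K=c["camera_matrix"];T=c["world_from_camera"]
    q=T[:3,:3].T@(np.asarray(p)-T[:3,3]); return np.array([K[0,0]*q[0]/-q[2]+K[0,2],K[1,1]*-q[1]/-q[2]+K[1,2]])
def tri(rays):
    A=np.zeros((3,3));b=np.zeros(3)
    for o,d in rays:
        d=d/np.linalg.norm(d);M=np.eye(3)-np.outer(d,d);A+=M;b+=M@o
    return np.linalg.solve(A,b)
def pcs(P): # centre, yaw of long axis by min-area rect
    r=cv2.minAreaRect((P[:,:2]*1000).astype(np.float32)); return r
E
python3 - <<'E'
from h import *
c=grab("top");W=cloud(c)
import warnings
tab=W[180:300,180:380].reshape(-1,3);print("table z med",np.nanmedian(tab[:,2]))
def blob(name,x0,x1,y0,y1,zmin,zmax):
    w=W[y0:y1,x0:x1].reshape(-1,3);m=(w[:,2]>zmin)&(w[:,2]<zmax);P=w[m]
    print(name,len(P),"zmax",P[:,2].max().round(4),"z95",np.percentile(P[:,2],95).round(4),"mean",P.mean(0).round(4),"lo",P.min(0).round(3),"hi",P.max(0).round(3),"rect",[np.round(q,1) for q in pcs(P)])
blob("A",195,243,235,270,.008,.06)
blob("B",305,335,210,262,.008,.06)
blob("Atop",195,243,235,270,.034,.06)
blob("Btop",305,335,210,262,.034,.06)
blob("post",255,300,140,200,.104,.14)
blob("pin",262,290,150,215,.085,.14)
blob("foot",255,300,140,200,.006,.03)
blob("pad",370,462,178,275,.007,.03)
blob("tray",92,190,205,280,.015,.05)
blob("cup",205,245,155,198,.03,.2)
blob("tin",303,338,155,195,.03,.2)
blob("brush",255,275,192,240,.008,.03)
blob("dish",250,295,245,290,.008,.05)
blob("hammer",340,430,120,160,.008,.1)
E
python3 - <<'E'
from h import *
c=grab("top");s=grab("scene")
for t in ["gauge","pin_tip","pad","tray","punch_cup","graver_tin"]:
    a=models.spot_point(t,"top")[0]["location"];b=models.spot_point(t,"scene")[0]["location"]
    p=tri([ray(c,a),ray(s,b)]);print(t,p.round(4),proj(c,p)-a)
for t in ["barrel_a_center","barrel_a_mouth"]:
    for n,k in (("top",c),("scene",s)):
        for d in models.spot_point(t,n): print(t,n,d, onz(k,d["location"],.02).round(4))
im=c["pixels"][140:300,180:360];cv2.imwrite("pics/topz.png",cv2.resize(im,None,fx=4,fy=3.7,interpolation=cv2.INTER_CUBIC))
E
```

```text
table z med -0.0003642626281550321
A 648 zmax 0.0443 z95 0.0415 mean [0.4774 0.1286 0.0342] lo [0.455 0.083 0.008] hi [0.505 0.179 0.044] rect [array([482. , 132.1]), array([46.2, 93.3]), np.float64(7.1)]
B 641 zmax 0.0444 z95 0.0415 mean [ 0.4953 -0.1167  0.0343] lo [ 0.447 -0.14   0.009] hi [ 0.541 -0.096  0.044] rect [array([ 494.3, -116.1]), array([43.7, 93.2]), np.float64(86.4)]
Atop 389 zmax 0.0443 z95 0.0419 mean [0.4788 0.1272 0.0383] lo [0.459 0.084 0.034] hi [0.501 0.169 0.044] rect [array([478.7, 127.1]), array([32.3, 84.7]), np.float64(9.9)]
Btop 379 zmax 0.0444 z95 0.0421 mean [ 0.4978 -0.1179  0.0383] lo [ 0.451 -0.136  0.034] hi [ 0.541 -0.1    0.044] rect [array([ 495.8, -117. ]), array([33.7, 90.7]), np.float64(87.7)]
post 270 zmax 0.123 z95 0.1211 mean [ 0.6692 -0.0257  0.1164] lo [ 0.654 -0.05   0.104] hi [ 0.687 -0.002  0.123] rect [array([669.9, -25.9]), array([47.3, 30.8]), np.float64(86.4)]
pin 513 zmax 0.123 z95 0.1208 mean [ 0.6523 -0.0249  0.1069] lo [ 0.597 -0.05   0.085] hi [ 0.687 -0.001  0.123] rect [array([641.8, -23. ]), array([47.2, 88.4]), np.float64
[... 1654 characters left out ...]
e-01 -2.000e-04] [ 0.26129416 -0.44670893]
punch_cup [ 6.628e-01  1.013e-01 -6.000e-04] [ 0.97904211 -1.33300738]
graver_tin [ 0.6511 -0.1329  0.0059] [ 0.52889552 -0.59749255]
barrel_a_center top {'location': [217.0, 256.5], 'conf': 0.96} [0.4754 0.1336 0.02  ]
barrel_a_center top {'location': [412.5, 223.9], 'conf': 0.27} [ 0.5046 -0.348   0.02  ]
barrel_a_center scene {'location': [214.1, 222.3], 'conf': 0.7} [0.4806 0.1284 0.02  ]
barrel_a_center scene {'location': [293.0, 252.5], 'conf': 0.48} [ 0.4984 -0.1172  0.02  ]
barrel_a_mouth top {'location': [235.3, 254.1], 'conf': 0.62} [0.4765 0.0892 0.02  ]
barrel_a_mouth scene {'location': [225.3, 228.8], 'conf': 0.9} [0.4756 0.0798 0.02  ]
```

View pics/topz.png

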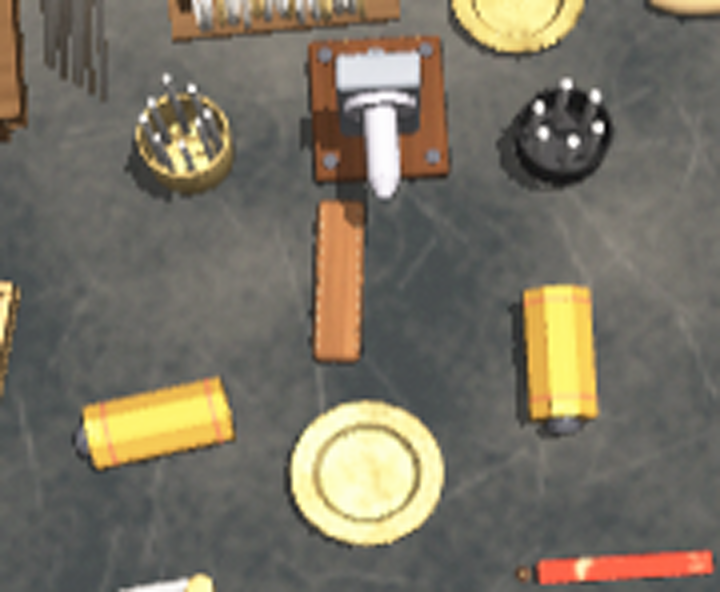

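```bash
cat >> h.py <<'E'
def plan(p,yaw,roll=-90.,pitch=0.,p0=None,e0=None):
    """one goal row from the present pose"""
    o=sensors.get_obs()
    p0=o["ee_pos"] if p0 is None else p0; e0=o["tcp_rot"] if e0 is None else e0
    A=R.from_euler("xyz",e0,degrees=True);B=R.from_euler("xyz",[roll,pitch,yaw],degrees=True)
    s=A.inv().apply(np.array(p)-p0)*100; t=(A.inv()*B).as_rotvec(degrees=True)
    print("shift",s.round(2),"turn",t.round(2),"rows>=",np.ceil(max(np.linalg.norm(s)/4.17,np.linalg.norm(t)/7.16)))
E
python3 -c "
from h import *
plan([.48,-.02,.32],90)"
```

```text
shift [-36.33  -1.61 -44.27] turn [ -0.   -25.25   0.  ] rows>= 14.0
```

Emit:
arm_command(rows=[-2.6, -0.1, -3.2, 0, -1.8, 0, 1, -5.2, -0.2, -6.3, 0, -3.6, 0, 1, -7.8, -0.3, -9.5, 0, -5.4, 0, 1, -10.4, -0.4, -12.6, 0, -7.2, 0, 1, -13, -0.6, -15.8, 0, -9, 0, 1, -15.6, -0.7, -19, 0, -10.8, 0, 1, -18.2, -0.8, -22.1, 0, -12.6, 0, 1, -20.8, -0.9, -25.3, 0, -14.4, 0, 1, -23.4, -1, -28.5, 0, -16.2, 0, 1, -26, -1.2, -31.6, 0, -18, 0, 1, -28.5, -1.3, -34.8, 0, -20, 0, 1, -31, -1.4, -38, 0, -22, 0, 1])

```text
time: 4.05
ee_pos: [0.4464, 0.0528, 0.3183]
tcp_rot: [-90.1, -0.0, 86.8]
wrist_force: [0.2, 1.1, 0.5]
opening: 0.0852
```

Run:
```python
from h import *
o=sensors.get_obs();print(o["time"],o["q"].round(1),o["qd"].round(1))
plan([.48,-.02,.32],90)
```

```text
4.05 [ 6.7 -8.4 -1.3 97.   0.   9.9] [-59.8  20.7  19.1  -1.6  -0.1 -83.2]
shift [-7.09 -0.16 -3.76] turn [ 0.06 -3.17  0.01] rows>= 2.0
```

Emit:
arm_command(rows=[-3.5, -0.1, -1.9, 0, -1.6, 0, 1, -7, -0.1, -3.8, 0, -3.2, 0, 1, -7, -0.1, -3.8, 0, -3.2, 0, 1, -7, -0.1, -3.8, 0, -3.2, 0, 1])

```text
time: 4.38
ee_pos: [0.4804, -0.0189, 0.3184]
tcp_rot: [-89.9, -0.0, 89.7]
wrist_force: [0.6, -0.9, -0.3]
opening: 0.0852
```

Run:
```python
from h import *
o=sensors.get_obs();print(o["time"],o["q"].round(1),o["qd"].round(1),o["ee_pos"],o["tcp_rot"])
c=grab("wrist");cv2.imwrite("pics/w1.png",c["pixels"]);np.savez("w1.npz",**c)
for t in ["pin_tip","gauge","barrel_a_mouth","barrel_a_center"]:
    for d in models.spot_point(t,"wrist")[:2]: print(t,d)
W=cloud(c)
```

```text
4.3833 [-2.3 -4.1  2.6 96.7  0.  -2. ] [ 3.3 -1.5 -0.7  0.5  0.4  1.7] [ 0.48041771 -0.01889747  0.31843984] [-8.99465152e+01 -5.19403277e-03  8.97193808e+01]
pin_tip {'location': [286.4, 301.8], 'conf': 0.97}
pin_tip {'location': [289.9, 318.7], 'conf': 0.47}
gauge {'location': [286.0, 316.9], 'conf': 0.97}
barrel_a_mouth {'location': [386.8, 179.9], 'conf': 0.93}
barrel_a_center {'location': [428.7, 171.9], 'conf': 0.97}
```

View pics/w1.png

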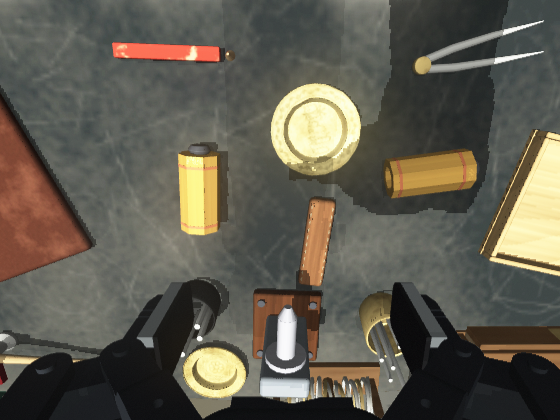

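```bash
cat >> h.py <<'E'
def barrelfit(W,lo,hi,zc=0.0):
    P=W.reshape(-1,3);P=P[np.isfinite(P[:,0])]
    m=(P[:,0]>lo[0])&(P[:,0]<hi[0])&(P[:,1]>lo[1])&(P[:,1]<hi[1])
    P=P[m]; T=P[P[:,2]>zc+.030]
    top=T[T[:,2]>np.percentile(T[:,2],60)-.002]
    r=cv2.minAreaRect((T[:,:2]*1000).astype(np.float32))
    ztop=np.median(T[T[:,2]>np.percentile(T[:,2],70)][:,2])
    F=T[T[:,2]>ztop-.0025]
    c=F[:,:2].mean(0);u=np.linalg.svd(F[:,:2]-c)[2][0]
    r2=cv2.minAreaRect((F[:,:2]*1000).astype(np.float32))
    t=(F[:,:2]-c)@u; n=(F[:,:2]-c)@np.array([-u[1],u[0]])
    c2=c+u*(np.percentile(t,.5)+np.percentile(t,99.5))/2+np.array([-u[1],u[0]])*(np.percentile(n,1)+np.percentile(n,99))/2
    print(len(T),"ztop",ztop.round(4),"rect",np.round(r[0],1),np.round(r[1],1),round(r[2],1),"flat",np.round(r2[0],1),np.round(r2[1],1),round(r2[2],1),"svd c",c2.round(4),"ax deg",np.degrees(np.arctan2(u[1],u[0])).round(1),"len",np.ptp(t).round(4),np.ptp(n).round(4))
E
python3 - <<'E'
from h import *
c=dict(np.load("w1.npz"));W=cloud(c)
g=W[190:260,220:290].reshape(-1,3);print("table",np.nanmedian(g[:,2]))
barrelfit(W,(.42,.06),(.53,.20));barrelfit(W,(.42,-.16),(.56,-.08))
# pin: slices
P=W[280:400,240:330].reshape(-1,3);P=P[P[:,2]>.08]
for x in np.arange(.59,.70,.005):
    S=P[(P[:,0]>=x)&(P[:,0]<x+.005)]
    if len(S)>3: print(round(x,3),len(S),"y",np.percentile(S[:,1],[2,98]).round(4),"ymid",(np.percentile(S[:,1],[2,98]).sum()/2).round(4),"ymean top",S[S[:,2]>S[:,2].max()-.003][:,1].mean().round(4),"zmax",S[:,2].max().round(4))
# foot
P=W[270:380,230:340].reshape(-1,3);P=P[(P[:,2]>.008)&(P[:,2]<.02)];r=cv2.minAreaRect((P[:,:2]*1000).astype(np.float32));print(r)
o,d=ray(c,(286.4,301.8));print("tip at z.09",onz(c,(286.4,301.8),.09))
E
python3 - <<'E'
import cv2
i=cv2.imread("pics/w1.png")[280:400,160:420];cv2.imwrite("pics/w1z.png",cv2.resize(i,None,fx=3,fy=3,interpolation=cv2.INTER_CUBIC))
E
```

```text
table 0.00034043619609669395
2915 ztop 0.0406 rect [476.8 130.6] [39.3 92.5] 7.2 flat [477.  126.9] [24.1 85. ] 7.4 svd c [0.4776 0.1269] ax deg -82.6 len 0.085 0.0242
6250 ztop 0.3202 rect [ 493.9 -109.1] [56.3 93.3] 86.2 flat [467.2 -85.2] [13.2  6.1] 70.7 svd c [ 0.4669 -0.0859] ax deg 89.5 len 0.0125 0.007
0.595 70 y [-0.0281 -0.0185] ymid -0.0233 ymean top -0.0235 zmax 0.0968
0.6 96 y [-0.0305 -0.0166] ymid -0.0235 ymean top -0.0232 zmax 0.0994
0.605 110 y [-0.0326 -0.0146] ymid -0.0236 ymean top -0.0232 zmax 0.1015
0.61 87 y [-0.0337 -0.0146] ymid -0.0242 ymean top -0.0239 zmax 0.1013
0.615 82 y [-0.0338 -0.0146] ymid -0.0242 ymean top -0.024 zmax 0.1017
0.62 84 y [-0.0338 -0.0146] ymid -0.0242 ymean top -0.0244 zmax 0.1017
0.625 80 y [-0.0339 -0.0152] ymid -0.0245 ymean top -0.0248 zmax 0.1011
0.63 76 y [-0.034  -0.0156] ymid -0.0248 ymean top -0.0248 zmax 0.1013
0.635 78 y [-0.0341 -0.0156] ymid -0.0248 ymean top -0.0247 zmax 0.1018
0.64 73 y [-0.0341 -0.0156] ymid -0.0249 ymean top -0.0256 zmax 0.1013
0.645 79 y [-0.0354 -0.0157] ymid -0.0255 ymean top -0.0251 zmax 0.1015
0.65 609 y [-0.0457 -0.0062] ymid -0.026 ymean top -0.0265 zmax 0.1128
0.655 488 y [-0.0497 -0.0054] ymid -0.0275 ymean top -0.0364 zmax 0.1205
0.66 485 y [-0.0508 -0.0018] ymid -0.0263 ymean top -0.0264 zmax 0.1216
0.665 207 y [-0.0501 -0.0031] ymid -0.0266 ymean top -0.0265 zmax 0.1221
0.67 192 y [-0.0498 -0.0031] ymid -0.0264 ymean top -0.0266 zmax 0.1218
0.675 180 y [-0.0502 -0.003 ] ymid -0.0266 ymean top -0.0263 zmax 0.1217
0.68 49 y [-0.044 -0.005] ymid -0.0245 ymean top -0.0222 zmax 0.1205
((683.128173828125, -30.628585815429688), (172.71731567382812, 145.406494140625), 2.0742318630218506)
tip at z.09 [ 0.59166476 -0.02405724  0.09      ]
```

View pics/w1z.png

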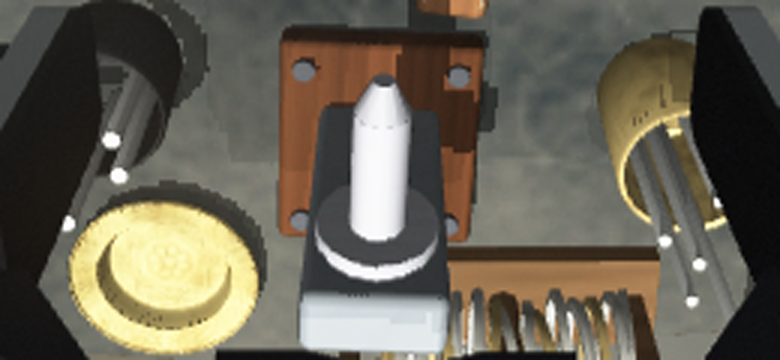

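Run:
```python
from h import *
c=dict(np.load("w1.npz"));W=cloud(c);W[W[...,2]>.06]=np.nan
barrelfit(W,(.42,.06),(.53,.20));barrelfit(W,(.42,-.16),(.56,-.08))
for px,z in [((387,178),.02),((476,170),.02)]: print(onz(c,px,z))
for n,l,h,zc in [("pad",(.36,-.5),(.65,-.23),(.008,.022)),("tray",(.40,.18),(.65,.45),(.018,.035))]:
    P=W.reshape(-1,3);P=P[np.all((P[:,:2]>l)&(P[:,:2]<h),axis=1)&(P[:,2]>zc[0])&(P[:,2]<zc[1])];print(n,len(P),P.min(0),P.max(0))
```

```text
2915 ztop 0.0406 rect [476.8 130.6] [39.3 92.5] 7.2 flat [477.  126.9] [24.1 85. ] 7.4 svd c [0.4776 0.1269] ax deg -82.6 len 0.085 0.0242
2765 ztop 0.0405 rect [ 493.3 -117.8] [38.8 93.3] 86.2 flat [ 497.2 -118.2] [23.1 84.2] 86.0 svd c [ 0.4969 -0.1182] ax deg -4.1 len 0.0842 0.0231
[0.48336151 0.08455764 0.02      ]
[0.47507105 0.17909226 0.02      ]
pad 8606 [ 0.39854652 -0.37575729  0.0080014 ] [ 0.61198421 -0.25774143  0.01695655]
tray 1775 [0.43439057 0.2081911  0.01800836] [0.59985281 0.29786633 0.0288005 ]
```

Run:
```python
from h import *
plan([.497,-.118,.16],85.9)
plan([.497,-.118,.075],85.9)
c=grab("top");W=cloud(c);P=W[170:285,355:475].reshape(-1,3);col=c["pixels"][170:285,355:475].reshape(-1,3).astype(int)
m=(col[:,2]>col[:,0]+25)&(P[:,2]>-.005)&(P[:,2]<.03);Q=P[m];
print(len(Q),cv2.minAreaRect((Q[:,:2]*1000).astype(np.float32)),np.median(Q,axis=0),np.median(P[~m][:,2]))
i=c["pixels"][165:290,350:480];cv2.imwrite("pics/padz.png",cv2.resize(i,None,fx=4,fy=4))
```

```text
shift [-10.2   15.91  -1.71] turn [0.02 4.14 0.01] rows>= 5.0
shift [-10.2   24.41  -1.71] turn [0.02 4.14 0.01] rows>= 7.0
4479 ((504.08660888671875, -357.52484130859375), (201.2033233642578, 145.8592071533203), 20.34360694885254) [ 0.4996877  -0.35532994  0.0128502 ] nan
```

View pics/padz.png

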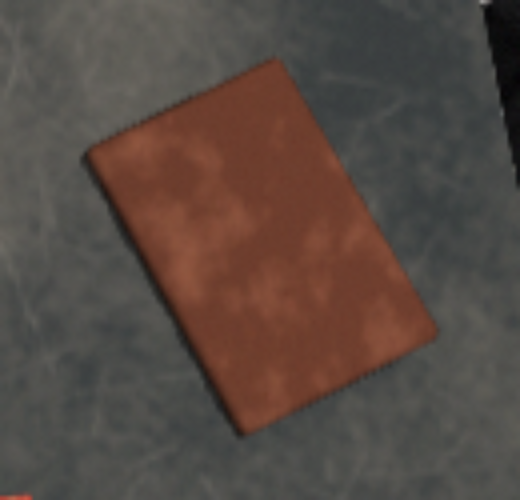

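Emit:
arm_command(rows=[-2, 3.2, -0.4, 0, 0.8, 0, 1, -4, 6.4, -0.8, 0, 1.6, 0, 1, -6, 9.6, -1.2, 0, 2.4, 0, 1, -8, 12.8, -1.5, 0, 3.2, 0, 1, -10.2, 16, -1.7, 0, 4.1, 0, 1, -10.2, 18, -1.7, 0, 4.1, 0, 1, -10.2, 21, -1.7, 0, 4.1, 0, 1, -10.2, 22.5, -1.7, 0, 4.1, 0, 1, -10.2, 22.5, -1.7, 0, 4.1, 0, 1])

```text
time: 5.43
ee_pos: [0.4951, -0.1179, 0.0903]
tcp_rot: [-89.7, -0.1, 85.9]
wrist_force: [-0.3, -0.3, -0.6]
opening: 0.0855
```

Run:
```python
from h import *
o=sensors.get_obs();print(o["ee_pos"],o["tcp_rot"])
plan([.497,-.118,.075],85.9)
c=grab("wrist");cv2.imwrite("pics/w2.png",c["pixels"])
W=cloud(c);W[W[...,2]>.06]=np.nan
barrelfit(W,(.42,-.16),(.56,-.08))
```

```text
[ 0.4950574  -0.11793407  0.09033122] [-8.96839906e+01 -5.48131335e-02  8.59076748e+01]
shift [ 0.01  1.53 -0.2 ] turn [-0.32  0.01  0.05] rows>= 1.0
16356 ztop 0.0406 rect [ 492.5 -129.9] [62. 93.] 85.9 flat [ 496.1 -134. ] [54.4 85.2] 85.8 svd c [ 0.496  -0.1339] ax deg -2.3 len 0.0853 0.0549
```

View pics/w2.png

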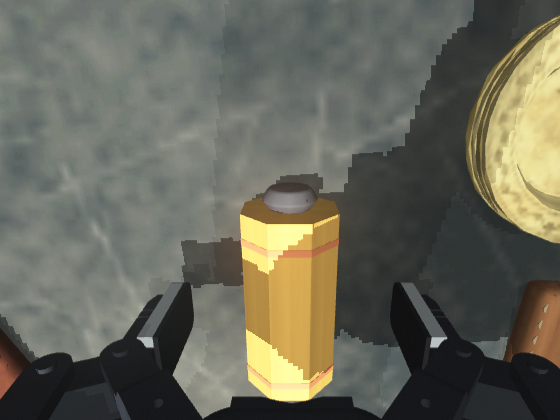

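Emit:
arm_command(rows=[0, 0.8, -0.2, -0.3, 0, 0, 1, 0, 1.5, -0.2, -0.3, 0, 0, 1, 0, 1.5, -0.2, -0.3, 0, 0, -1, 0, 1.5, -0.2, -0.3, 0, 0, -1, 0, 1.5, -0.2, -0.3, 0, 0, -1, 0, 1.5, -0.2, -0.3, 0, 0, -1, 0, 1.5, -0.2, -0.3, 0, 0, -1, 0, 1.5, -0.2, -0.3, 0, 0, -1, 0, 1.5, -0.2, -0.3, 0, 0, -1], force=60)

```text
time: 6.23
ee_pos: [0.4994, -0.1194, 0.0798]
tcp_rot: [-90.4, 0.0, 85.8]
wrist_force: [-0.7, 0.2, 5.2]
opening: 0.0388
```

Run:
```python
from h import *
o=sensors.get_obs();print(o["ee_pos"],o["tcp_rot"],o["opening"],o["wrist_force"])
```

```text
[ 0.49937284 -0.11936814  0.079773  ] [-9.03820350e+01  3.90743714e-03  8.58427762e+01] 0.03881265042287704 [-0.73912085  0.24884194  5.21070109]
```

Emit:
arm_command(rows=[0, -1.5, 0, 0.3, 0, 0, -1, 0, -3.5, 0, 0.3, 0, 0, -1, 0, -5.5, 0, 0.3, 0, 0, -1, 0, -7, 0, 0.3, 0, 0, -1, 0, -7, 0, 0.3, 0, 0, -1, 0, -7, 0, 0.3, 0, 0, -1])

```text
time: 6.73
ee_pos: [0.4988, -0.1193, 0.1489]
tcp_rot: [-90.1, 0.0, 85.8]
wrist_force: [-0.2, -0.2, -2.0]
opening: 0.0388
```

Run:
```python
from h import *
o=sensors.get_obs();print(o["ee_pos"],o["tcp_rot"],o["opening"],o["wrist_force"],o["torque"],o["q"])
c=grab("wrist");cv2.imwrite("pics/w3.png",c["pixels"])
W=cloud(c);g=W[240:400,240:350].reshape(-1,3);g=g[(g[:,2]>.1)&(g[:,2]<.13)];print(len(g),np.percentile(g,[2,50,98],axis=0))
s=grab("scene");cv2.imwrite("pics/s3.png",s["pixels"][150:330,180:400].repeat(3,0).repeat(3,1))
o=sensors.get_obs();print(o["ee_pos"],o["tcp_rot"])
```

```text
[ 0.49881821 -0.11933767  0.14893897] [-9.00533378e+01  9.86123818e-03  8.58402007e+01] 0.038775499693137434 [-0.19804512 -0.23315244 -2.00819393] [-0.01652216  0.01115698  0.01156099] [-1.34541339e+01 -2.91839381e-01 -1.25035442e+01  7.77340650e+01
 -1.11739382e-03 -9.29433980e+00]
14760 [[ 0.4626565  -0.13759413  0.10042121]
 [ 0.49336818 -0.11806172  0.10876827]
 [ 0.531293   -0.09898094  0.11250253]]
[ 0.49805975 -0.11917689  0.14749107] [-8.99006768e+01 -1.38506228e-02  8.58409475e+01]
```

View pics/w3.png

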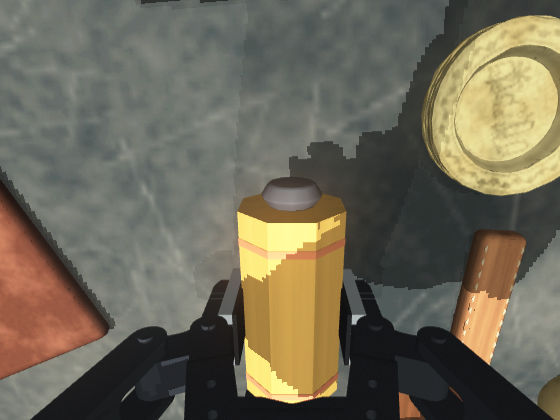

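View pics/s3.png

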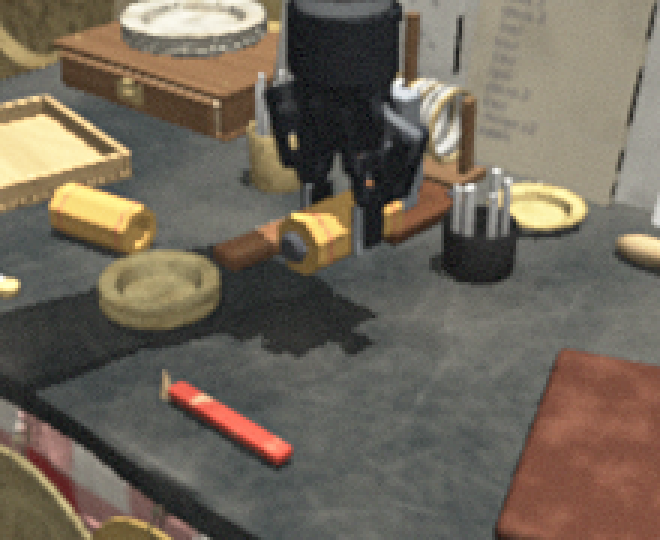

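```bash
cat >> h.py <<'E'
def held(c,zlo=.06,zhi=.2):
    o=sensors.get_obs();W=cloud(c);g=W[205:400,238:350].reshape(-1,3)
    T=R.from_euler("xyz",o["tcp_rot"],degrees=True)
    L=T.inv().apply(g-o["ee_pos"])  # tool frame: y ahead(down)
    L=L[np.isfinite(L[:,0])&(L[:,1]>.02)&(L[:,1]<.06)&(np.abs(L[:,0])<.022)]
    y0=np.percentile(L[:,1],5);F=L[(np.abs(L[:,0])<.007)&(L[:,1]<y0+.005)]
    A=np.c_[F[:,0],F[:,2],np.ones(len(F))]
    k=np.linalg.lstsq(A,F[:,1],rcond=None)[0]
    res=F[:,1]-A@k;ok=np.abs(res)<.0015
    k=np.linalg.lstsq(A[ok],F[ok,1],rcond=None)[0]
    print("TCP",o["ee_pos"].round(4),o["tcp_rot"].round(2),"n",len(F),"top flat ahead of TCP (m)",k[2].round(4),"slope x,z deg",np.degrees(np.arctan(k[:2])).round(2),"zrange tool",np.percentile(F[:,2],[1,99]).round(4),"xmid",np.percentile(L[:,0],[1,99]).round(4))
    return L
E
python3 -c "
from h import *
held(grab('wrist'))"
```

```text
TCP [ 0.498  -0.1191  0.1473] [-8.987e+01 -2.000e-02  8.584e+01] n 6909 top flat ahead of TCP (m) 0.0394 slope x,z deg [-0.11 -0.26] zrange tool [-0.032   0.0444] xmid [-0.0193  0.0205]
```

```bash
python3 -c "
from h import *
plan([.537,-.0216,.150],87.65)"
```

```text
shift [10.01 -0.27 -3.19] turn [-0.12 -1.81  0.02] rows>= 3.0
```

Emit:
arm_command(rows=[2.5, -0.3, -0.8, -0.1, -0.5, 0, -1, 5, -0.3, -1.6, -0.1, -0.9, 0, -1, 7.5, -0.3, -2.4, -0.1, -1.4, 0, -1, 9, -0.3, -2.9, -0.1, -1.8, 0, -1, 10, -0.3, -3.2, -0.1, -1.8, 0, -1, 10, -0.3, -3.2, -0.1, -1.8, 0, -1, 10, -0.3, -3.2, -0.1, -1.8, 0, -1])

```text
time: 7.47
ee_pos: [0.5374, -0.0217, 0.151]
tcp_rot: [-90.0, 0.0, 87.7]
wrist_force: [-0.3, -0.4, -2.1]
opening: 0.0385
```

Run:
```python
from h import *
c=grab('wrist');cv2.imwrite("pics/w4.png",c["pixels"]);held(c)
s=grab("scene");cv2.imwrite("pics/s4.png",cv2.resize(s["pixels"][160:260,230:360],None,fx=5,fy=5,interpolation=cv2.INTER_CUBIC))
t=grab("top");cv2.imwrite("pics/t4.png",cv2.resize(t["pixels"][140:260,210:350],None,fx=5,fy=5,interpolation=cv2.INTER_CUBIC))
o=sensors.get_obs();print(o["time"],o["ee_pos"],o["tcp_rot"],o["wrist_force"])
```

```text
TCP [ 0.5373 -0.0222  0.1512] [-9.003e+01  2.000e-02  8.764e+01] n 6891 top flat ahead of TCP (m) 0.0397 slope x,z deg [-0.11 -0.28] zrange tool [-0.0319  0.0444] xmid [-0.0187  0.0209]
7.6167 [ 0.53736987 -0.02259572  0.15162321] [-9.00686627e+01  1.22619108e-02  8.75865079e+01] [ 0.36976903  1.10681059 -2.03119289]
```

View pics/s4.png

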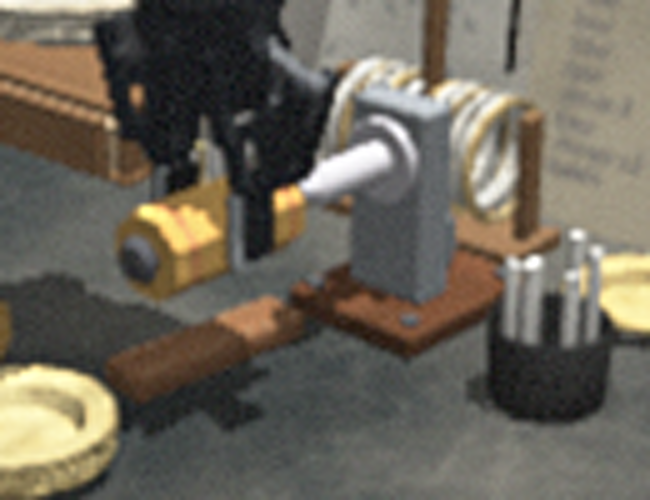

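View pics/t4.png

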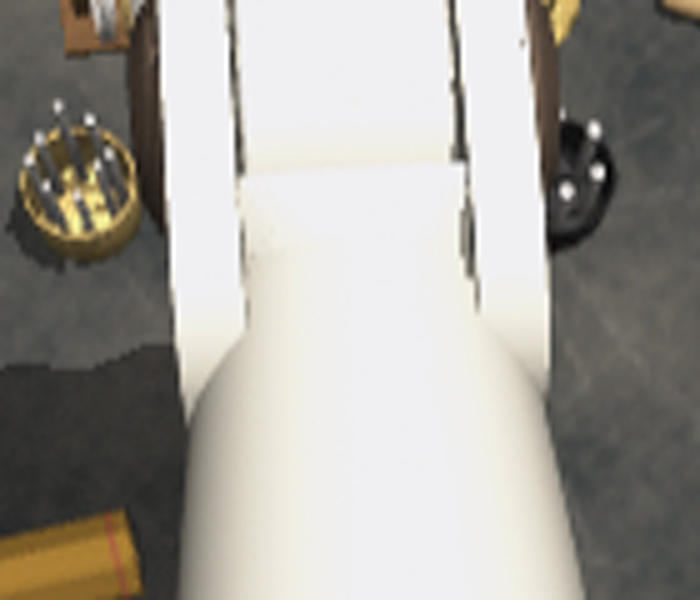

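Emit:
arm_command(rows=[0, 0, -0.5, 0, 0, 0, -1, 0, 0, -1, 0, 0, 0, -1, 0, 0, -1.5, 0, 0, 0, -1, 0, 0, -2, 0, 0, 0, -1, 0, 0, -2.5, 0, 0, 0, -1, 0, 0, -2.5, 0, 0, 0, -1])

```text
time: 8.12
ee_pos: [0.5637, -0.023, 0.1518]
tcp_rot: [-90.1, 0.0, 87.6]
wrist_force: [-0.3, 0.7, -1.6]
opening: 0.0386
```

Run:
```python
from h import *
s=grab("scene");cv2.imwrite("pics/s5.png",cv2.resize(s["pixels"][160:260,230:360],None,fx=5,fy=5,interpolation=cv2.INTER_CUBIC))
W=cloud(s)
for (lab,x0,x1) in [("pin",.607,.64),("barrel",.52,.60)]:
    g=W[160:260,230:360].reshape(-1,3)
    g=g[(g[:,0]>x0)&(g[:,0]<x1)&(g[:,2]>.06)&(g[:,2]<.118)&(abs(g[:,1]+.025)<.03)]
    print(lab,len(g),np.percentile(g,[2,50,98],axis=0).round(4).tolist())
o=sensors.get_obs();print(o["time"],o["ee_pos"],o["tcp_rot"],o["wrist_force"],o["torque"])
```

```text
pin 47 [[0.6169, -0.0349, 0.0855], [0.6282, -0.0318, 0.0947], [0.6392, -0.0256, 0.1012]]
barrel 469 [[0.5203, -0.0545, 0.0772], [0.5505, -0.0378, 0.1045], [0.5965, 0.0, 0.1164]]
8.1667 [ 0.56314905 -0.02291589  0.15170529] [-9.00824324e+01  1.23655325e-03  8.76425162e+01] [-0.44506653  0.16084981 -2.26110046] [-0.01678161 -0.0020495  -0.0139277 ]
```

View pics/s5.png

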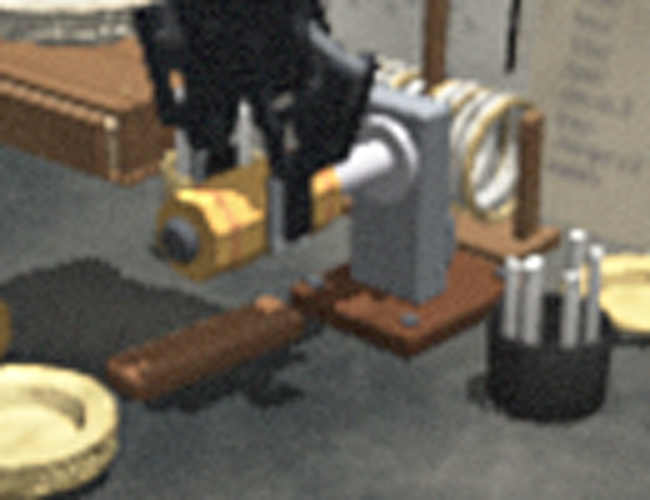

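Emit:
arm_command(rows=[0, 0.1, -0.2, 0, 0, 0, -1, 0, 0.1, -0.5, 0, 0, 0, -1, 0, 0.1, -0.8, 0, 0, 0, -1, 0, 0.1, -1.1, 0, 0, 0, -1, 0, 0.1, -1.4, 0, 0, 0, -1, 0, 0.1, -1.4, 0, 0, 0, -1])

```text
time: 8.67
ee_pos: [0.5772, -0.0234, 0.1509]
tcp_rot: [-90.1, 0.0, 87.6]
wrist_force: [-0.4, 0.4, -2.7]
opening: 0.0386
```

Run:
```python
from h import *
o=sensors.get_obs();print(o["time"],o["ee_pos"],o["tcp_rot"],o["wrist_force"],o["torque"])
```

```text
8.6667 [ 0.57721455 -0.02342582  0.15093283] [-9.01149858e+01  1.34101439e-03  8.76459844e+01] [-0.35111874  0.4346996  -2.71284113] [-0.05205115  0.00092829  0.0483555 ]
```

Emit:
arm_command(rows=[0, 0, -0.2, 0, 0, 0, -1, 0, 0, -0.4, 0, 0, 0, -1, 0, 0, -0.6, 0, 0, 0, -1, 0, 0, -0.6, 0, 0, 0, -1])

```text
time: 9.0
ee_pos: [0.583, -0.0237, 0.151]
tcp_rot: [-90.1, 0.0, 87.6]
wrist_force: [-0.1, -0.2, -1.7]
opening: 0.0388
```

Emit:
arm_command(rows=[0, 0, -0.2, 0, 0, 0, -1, 0, 0, -0.4, 0, 0, 0, -1, 0, 0, -0.6, 0, 0, 0, -1, 0, 0, -0.6, 0, 0, 0, -1])

```text
time: 9.33
ee_pos: [0.5875, -0.0234, 0.1501]
tcp_rot: [-89.9, -0.1, 87.7]
wrist_force: [-6.9, 2.8, -2.5]
opening: 0.0386
```

Run:
```python
from h import *
s=grab("scene");cv2.imwrite("pics/s6.png",cv2.resize(s["pixels"][160:260,230:360],None,fx=5,fy=5,interpolation=cv2.INTER_CUBIC))
c=grab("wrist");held(c)
o=sensors.get_obs();print(o["time"],o["ee_pos"],o["tcp_rot"],o["wrist_force"],o["torque"])
```

```text
TCP [ 0.5875 -0.0234  0.1501] [-8.988e+01 -5.000e-02  8.767e+01] n 6892 top flat ahead of TCP (m) 0.0396 slope x,z deg [-0.07 -0.31] zrange tool [-0.0319  0.0444] xmid [-0.0192  0.0205]
9.4333 [ 0.58750453 -0.02343489  0.15008096] [-8.98831054e+01 -5.20668187e-02  8.76739856e+01] [-6.63105699  2.56328709 -2.45400244] [0.58241136 1.26503967 0.06864892]
```

View pics/s6.png

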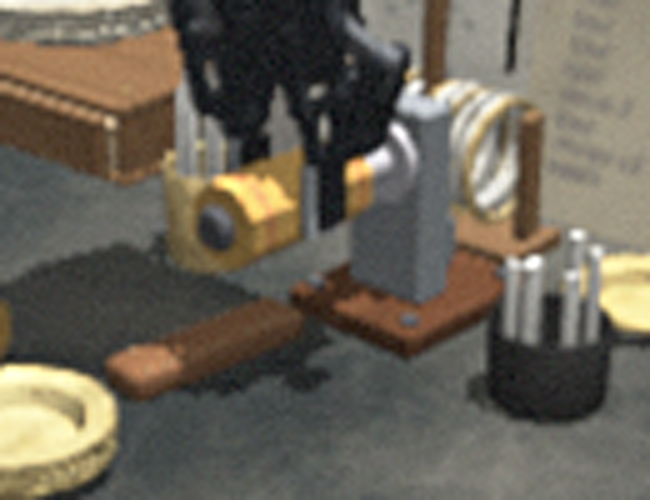

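Emit:
arm_command(rows=[0.1, 0, 0, 0, 0, 0, -1, 0.1, 0, 0, 0, 0, 0, -1, 0.1, 0, 0, 0, 0, 0, -1])

```text
time: 9.68
ee_pos: [0.5875, -0.0231, 0.1501]
tcp_rot: [-89.9, 0.0, 87.6]
wrist_force: [-6.5, -1.8, -3.2]
opening: 0.0387
```

Run:
```python
from h import *
o=sensors.get_obs();print(o["time"],o["ee_pos"],o["tcp_rot"],o["wrist_force"],o["torque"])
```

```text
9.6833 [ 0.58754128 -0.02310331  0.15007618] [-8.98930647e+01  3.44617071e-02  8.76315315e+01] [-6.54382872 -1.7980616  -3.16094555] [-0.23064984  1.22389896 -0.07131778]
```

Emit:
arm_command(rows=[-0.06, 0, -0.1, 0, 0, 0, -1, -0.06, 0, -0.2, 0, 0, 0, -1, -0.06, 0, -0.2, 0, 0, 0, -1])

```text
time: 9.93
ee_pos: [0.5881, -0.0233, 0.1499]
tcp_rot: [-89.7, -0.0, 87.7]
wrist_force: [-16.0, 2.4, 0.5]
opening: 0.039
```

Run:
```python
from h import *
o=sensors.get_obs();print(o["time"],o["ee_pos"],o["tcp_rot"],o["wrist_force"],o["torque"])
c=grab("wrist");held(c)
s=grab("scene");W=cloud(s);cv2.imwrite("pics/s7.png",cv2.resize(s["pixels"][170:220,270:330],None,fx=10,fy=10,interpolation=cv2.INTER_CUBIC))
```

```text
9.9333 [ 0.58812188 -0.02327162  0.14993022] [-8.96882015e+01 -2.95874805e-02  8.76616515e+01] [-16.03415568   2.35838014   0.49677976] [0.45952312 2.930882   0.07764148]
TCP [ 0.5881 -0.0233  0.1499] [-8.969e+01 -3.000e-02  8.766e+01] n 6902 top flat ahead of TCP (m) 0.0396 slope x,z deg [-0.12 -0.16] zrange tool [-0.0318  0.0446] xmid [-0.0192  0.0205]
```

View pics/s7.png

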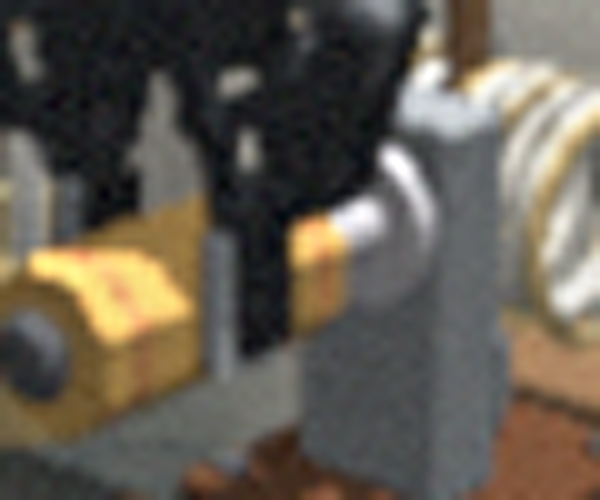

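B stopped hard on the pin: axial force rose from 0 to 16 N with no further advance, and a clear gap to the collar shows at (370,225). That makes it bad, so I'll pull it off and take it to the tray.

Emit:
arm_command(rows=[0, 0, 0.4, 0, 0, 0, -1, 0, 0, 1, 0, 0, 0, -1, 0, 0, 1.8, 0, 0, 0, -1, 0, 0, 2.8, 0, 0, 0, -1, 0, 0, 3.8, 0, 0, 0, -1, 0, 0, 4.8, 0, 0, 0, -1, 0, 0, 5.8, 0, 0, 0, -1, 0, 0, 5.8, 0, 0, 0, -1])

```text
time: 10.7
ee_pos: [0.5312, -0.0212, 0.1512]
tcp_rot: [-90.1, 0.0, 87.6]
wrist_force: [0.1, -0.0, -1.6]
opening: 0.0388
```

Run:
```python
from h import *
o=sensors.get_obs();print(o["time"],o["ee_pos"],o["tcp_rot"],o["wrist_force"],o["q"])
plan([.53,.318,.17],166.6)
c=dict(np.load("w1.npz"));W=cloud(c)
t=grab("top");W=cloud(t);P=W[200:285,90:190].reshape(-1,3);P=P[np.isfinite(P[:,0])]
f=P[(P[:,2]>.003)&(P[:,2]<.012)];print("floor",len(f),np.median(f,axis=0))
```

```text
10.7 [ 0.53120032 -0.02121973  0.15123814] [-9.01000592e+01  4.04522771e-03  8.76392009e+01] [ 0.0678269  -0.03079319 -1.62524033] [-2.28589555e+00  2.17387206e+00 -9.74898806e+00  7.79770860e+01
 -4.17602686e-03  7.48964152e-02]
shift [33.89 -1.88  1.51] turn [ 8.000e-02 -7.896e+01 -7.000e-02] rows>= 12.0
floor 3339 [0.53105652 0.32138095 0.00548267]
```

Emit:
arm_command(rows=[2.8, -1, 0.1, 0, -6.5, 0, -1, 5.6, -1.8, 0.2, 0, -13, 0, -1, 8.4, -1.8, 0.4, 0, -19.5, 0, -1, 11.2, -1.8, 0.5, 0, -26, 0, -1, 14, -1.8, 0.6, 0, -32.5, 0, -1, 17, -1.8, 0.7, 0, -39, 0, -1, 20, -1.8, 0.9, 0, -46, 0, -1, 23, -1.8, 1, 0, -53, 0, -1, 26, -1.8, 1.2, 0, -60, 0, -1, 29, -1.8, 1.3, 0, -67, 0, -1, 32, -1.8, 1.4, 0, -74, 0, -1, 33.9, -1.8, 1.5, 0, -79, 0, -1])

```text
time: 11.75
ee_pos: [0.5317, 0.3209, 0.1687]
tcp_rot: [-90.1, 0.1, 167.1]
wrist_force: [0.4, -0.4, -2.1]
opening: 0.0386
```

Emit:
arm_command(rows=[0, 0, 0, 0, 0, 0, -1, 0, 0, 0, 0, 0, 0, -1, 0, 0, 0, 0, 0, 0, -1])

```text
time: 12.0
ee_pos: [0.5318, 0.3178, 0.1686]
tcp_rot: [-90.0, 0.1, 166.6]
wrist_force: [0.8, -0.7, -1.9]
opening: 0.0385
```

Run:
```python
from h import *
o=sensors.get_obs();print(o["time"],o["ee_pos"],o["tcp_rot"],o["wrist_force"],o["q"])
c=grab("wrist");cv2.imwrite("pics/w8.png",c["pixels"]);held(c)
plan([.53,.319,.0860],166.6)
W=cloud(c);P=W.reshape(-1,3);P=P[(P[:,2]>.003)&(P[:,2]<.0125)&(P[:,1]>.2)];print("floor z",np.median(P[:,2]))
```

```text
12.0 [0.53179529 0.31780165 0.16863615] [-8.99956852e+01  9.67540734e-02  1.66554158e+02] [ 0.84787759 -0.73771256 -1.90328441] [ 3.08868410e+01  1.38819982e+01  5.21466996e+00  8.12664794e+01
 -7.07003521e-02 -4.56673546e+01]
TCP [0.5319 0.3174 0.1688] [-9.0010e+01  1.0000e-01  1.6653e+02] n 6892 top flat ahead of TCP (m) 0.0398 slope x,z deg [-0.04 -0.3 ] zrange tool [-0.0335  0.0427] xmid [-0.0182  0.0212]
shift [ 0.23  8.28 -0.11] turn [ 0.01 -0.07 -0.1 ] rows>= 2.0
floor z 0.0062116217308707256
```

View pics/w8.png

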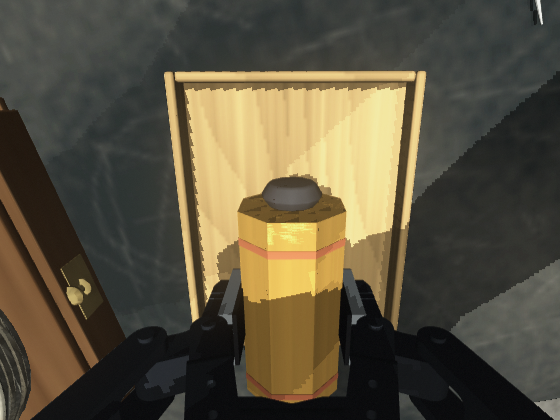

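Emit:
arm_command(rows=[0, 2, 0, 0, 0, 0, -1, 0, 4, 0, 0, 0, 0, -1, 0, 5.5, 0, 0, 0, 0, -1, 0, 6.8, 0, 0, 0, 0, -1, 0, 7.4, 0, 0, 0, 0, -1, 0, 7.7, 0, 0, 0, 0, -1, 0, 7.9, 0, 0, 0, 0, -1, 0, 7.9, 0, 0, 0, 0, -1])

```text
time: 12.72
ee_pos: [0.5321, 0.318, 0.0903]
tcp_rot: [-90.0, 0.1, 166.6]
wrist_force: [0.1, 0.3, -1.3]
opening: 0.0388
```

Emit:
arm_command(rows=[0, 0.1, 0, 0, 0, 0, -1, 0, 0.2, 0, 0, 0, 0, -1, 0, 0.3, 0, 0, 0, 0, -1, 0, 0.3, 0, 0, 0, 0, -1])

```text
time: 13.05
ee_pos: [0.5318, 0.3182, 0.0869]
tcp_rot: [-90.0, 0.1, 166.6]
wrist_force: [-0.3, -0.3, -1.7]
opening: 0.0392
```

Emit:
arm_command(rows=[0, 0.1, 0, 0, 0, 0, -1, 0, 0.15, 0, 0, 0, 0, -1, 0, 0.15, 0, 0, 0, 0, -1])

```text
time: 13.3
ee_pos: [0.5319, 0.3181, 0.0859]
tcp_rot: [-90.0, 0.1, 166.6]
wrist_force: [-1.2, -2.0, 2.8]
opening: 0.0388
```

Emit:
arm_command(rows=[0, 0, 0, 0, 0, 0, -0.05, 0, 0, 0, 0, 0, 0, 0, 0, 0, 0, 0, 0, 0, 0.1, 0, 0, 0, 0, 0, 0, 0.3, 0, 0, 0, 0, 0, 0, 0.3, 0, 0, 0, 0, 0, 0, 0.3])

```text
time: 13.8
ee_pos: [0.5318, 0.3181, 0.0853]
tcp_rot: [-90.0, 0.1, 166.6]
wrist_force: [0.0, 0.1, 0.8]
opening: 0.0552
```

Emit:
arm_command(rows=[0, -1, 0, 0, 0, 0, 0.3, 0, -3, 0, 0, 0, 0, 0.3, 0, -6, 0, 0, 0, 0, 0.3, 0, -9, 0, 0, 0, 0, 0.6, 0, -12, 0, 0, 0, 0, 1, 0, -13, 0, 0, 0, 0, 1, 0, -13, 0, 0, 0, 0, 1])

```text
time: 14.38
ee_pos: [0.5325, 0.3186, 0.2197]
tcp_rot: [-90.3, 0.4, 166.6]
wrist_force: [-0.1, 0.0, 0.5]
opening: 0.0855
```

Run:
```python
from h import *
o=sensors.get_obs();print(o["time"],o["ee_pos"],o["tcp_rot"],o["wrist_force"],o["q"],o["opening"])
c=grab("wrist");cv2.imwrite("pics/w9.png",c["pixels"])
plan([.477,.127,.20],7.4)
plan([.477,.127,.20],97.4+90)
```

```text
14.3833 [0.53251662 0.318648   0.21973843] [-90.26301761   0.35151604 166.64124694] [-0.11862385  0.0406736   0.46310226] [ 3.09150445e+01  1.34716219e+01  1.03601423e+01  8.64532218e+01
 -5.70618640e-02 -4.57272260e+01] 0.08553513067501795
shift [ 0.94  1.66 19.9 ] turn [3.5000e-01 1.5924e+02 1.4000e-01] rows>= 23.0
shift [ 0.94  1.66 19.9 ] turn [  0.1  -20.76  -0.25] rows>= 5.0
```

View pics/w9.png

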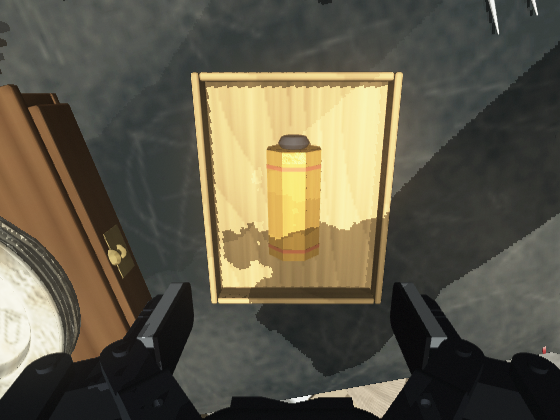

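Emit:
arm_command(rows=[0.1, 0, 1.7, 0, 7, 0, 1, 0.2, 0, 3.4, 0, 14, 0, 1, 0.3, 0, 5.1, 0, 21, 0, 1, 0.4, 0, 6.8, 0, 28, 0, 1, 0.5, 0, 8.5, 0, 35, 0, 1, 0.5, 0, 10.2, 0, 42, 0, 1, 0.6, 0, 11.9, 0, 49, 0, 1, 0.6, 0, 13.6, 0, 56, 0, 1, 0.7, 0, 15.3, 0, 63, 0, 1, 0.8, 0, 17, 0, 70, 0, 1, 0.9, 0, 18.7, 0, 77, 0, 1, 0.9, 0, 19.9, 0, 84, 0, 1])

```text
time: 15.43
ee_pos: [0.4758, 0.1253, 0.2135]
tcp_rot: [-90.0, 0.1, 82.3]
wrist_force: [0.1, 0.3, -0.3]
opening: 0.0855
```

Emit:
arm_command(rows=[0, 0, 0, 0, 7, 0, 1, 0, 0, 0, 0, 14, 0, 1, 0, 0, 0, 0, 21, 0, 1, 0, 0, 0, 0, 28, 0, 1, 0, 0, 0, 0, 35, 0, 1, 0, 0, 0, 0, 42, 0, 1, 0, 0, 0, 0, 49, 0, 1, 0, 0, 0, 0, 56, 0, 1, 0, 0, 0, 0, 63, 0, 1, 0, 0, 0, 0, 70, 0, 1, 0, 0, 0, 0, 75.2, 0, 1, 0, 0, 0, 0, 75.2, 0, 1])

```text
time: 16.43
ee_pos: [0.4763, 0.1264, 0.2136]
tcp_rot: [-90.0, 0.0, 7.2]
wrist_force: [0.6, 0.9, 0.2]
opening: 0.0856
```

Run:
```python
from h import *
o=sensors.get_obs();print(o["time"],o["ee_pos"],o["tcp_rot"],o["wrist_force"],o["q"],o["opening"])
c=grab("wrist");cv2.imwrite("pics/w10.png",c["pixels"])
W=cloud(c);W[W[...,2]>.06]=np.nan
barrelfit(W,(.42,.07),(.53,.19))
plan([.477,.127,.09],7.4)
```

```text
16.4333 [0.47630589 0.12642224 0.21355686] [-9.00394582e+01  4.84043155e-02  7.21202977e+00] [0.56823979 0.90096278 0.16878289] [ 1.48789083e+01 -3.66411109e+00 -8.63444878e+00  8.50828982e+01
 -3.26477266e-02  9.76668770e+01] 0.08564776224202972
5301 ztop 0.0405 rect [477.5 131.2] [39.3 92.4] 7.4 flat [477.9 127.4] [22.9 84.2] 6.6 svd c [0.4779 0.1275] ax deg -82.6 len 0.084 0.0234
shift [ 0.08 12.38  0.05] turn [ 0.04  0.14 -0.03] rows>= 3.0
```

View pics/w10.png

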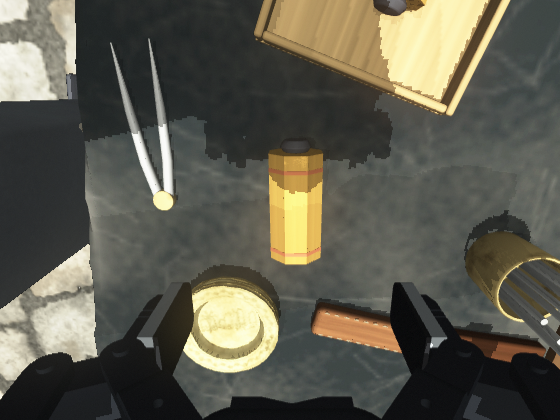

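Emit:
arm_command(rows=[0.1, 3, 0.1, 0, 0, 0, 1, 0.1, 6, 0.1, 0, 0, 0, 1, 0.1, 9, 0.1, 0, 0, 0, 1, 0.1, 11.5, 0.1, 0, 0, 0, 1, 0.1, 12.8, 0.1, 0, 0, 0, 1, 0.1, 13.4, 0.1, 0, 0, 0, 1, 0.1, 13.4, 0.1, 0, 0, 0, 1, 0.1, 13.4, 0.1, 0, 0, 0, 1], force=60)

```text
time: 17.15
ee_pos: [0.478, 0.1277, 0.0816]
tcp_rot: [-90.0, -0.1, 7.5]
wrist_force: [-0.5, -0.4, -0.6]
opening: 0.085
```

Emit:
arm_command(rows=[0, 0, 0, 0, 0, 0, -1, 0, 0, 0, 0, 0, 0, -1, 0, 0, 0, 0, 0, 0, -1, 0, 0, 0, 0, 0, 0, -1, 0, 0, 0, 0, 0, 0, -1, 0, 0, 0, 0, 0, 0, -1, 0, 0, 0, 0, 0, 0, -1, 0, 0, 0, 0, 0, 0, -1])

```text
time: 17.82
ee_pos: [0.4785, 0.1278, 0.0823]
tcp_rot: [-90.0, -0.2, 7.5]
wrist_force: [-1.0, 0.2, 5.1]
opening: 0.0392
```

Emit:
arm_command(rows=[0, -1, 0, 0, 0, 0, -1, 0, -3, 0, 0, 0, 0, -1, 0, -5, 0, 0, 0, 0, -1, 0, -7, 0, 0, 0, 0, -1, 0, -7.2, 0, 0, 0, 0, -1, 0, -7.2, 0, 0, 0, 0, -1])

```text
time: 18.32
ee_pos: [0.4784, 0.1278, 0.1545]
tcp_rot: [-90.0, -0.2, 7.4]
wrist_force: [-0.3, -0.1, -2.6]
opening: 0.0383
```

Run:
```python
from h import *
o=sensors.get_obs();print(o["time"],o["ee_pos"],o["tcp_rot"],o["wrist_force"],o["opening"])
c=grab("wrist");cv2.imwrite("pics/w11.png",c["pixels"]);held(c)
plan([.53,-.0208,.150],87.65)
```

```text
18.3167 [0.47840143 0.12783425 0.15454903] [-90.00057367  -0.23534286   7.44690591] [-0.27113573 -0.10070602 -2.59658799] 0.03827926893564057
TCP [0.4779 0.1277 0.1532] [-90.02  -0.12   7.45] n 6586 top flat ahead of TCP (m) 0.0407 slope x,z deg [-0.15  0.  ] zrange tool [-0.035   0.0417] xmid [-0.0201  0.0199]
shift [  3.24   0.33 -15.4 ] turn [  0.1  -80.2    0.09] rows>= 12.0
```

Emit:
arm_command(rows=[0.3, 0.2, -1.3, 0, -6.7, 0, -1, 0.6, 0.2, -2.6, 0, -13.4, 0, -1, 0.8, 0.2, -3.9, 0, -20, 0, -1, 1.1, 0.2, -5.2, 0, -26.8, 0, -1, 1.4, 0.2, -6.5, 0, -33.5, 0, -1, 1.6, 0.2, -7.8, 0, -40.2, 0, -1, 1.9, 0.2, -9.1, 0, -47, 0, -1, 2.2, 0.2, -10.4, 0, -53.6, 0, -1, 2.5, 0.2, -11.7, 0, -60.3, 0, -1, 2.7, 0.2, -13, 0, -67, 0, -1, 3, 0.2, -14.2, 0, -73.7, 0, -1, 3.2, 0.2, -15.4, 0, -80.2, 0, -1])

```text
time: 19.37
ee_pos: [0.529, -0.0215, 0.1495]
tcp_rot: [-89.9, 0.0, 88.0]
wrist_force: [-0.2, -0.2, -2.5]
opening: 0.0387
```

Emit:
arm_command(rows=[0, 0, 0, 0, 0, 0, -1, 0, 0, 0, 0, 0, 0, -1, 0, 0, 0, 0, 0, 0, -1])

```text
time: 19.62
ee_pos: [0.529, -0.0206, 0.1504]
tcp_rot: [-90.0, -0.0, 87.5]
wrist_force: [0.8, 0.4, -1.7]
opening: 0.0384
```

Run:
```python
from h import *
c=grab('wrist');cv2.imwrite("pics/w12.png",c["pixels"]);held(c)
s=grab("scene");cv2.imwrite("pics/s12.png",cv2.resize(s["pixels"][160:260,230:360],None,fx=5,fy=5,interpolation=cv2.INTER_CUBIC))
o=sensors.get_obs();print(o["time"],o["q"])
plan([.53,-.0203,.1515],87.65)
```

```text
TCP [ 0.5291 -0.0204  0.1506] [-9.003e+01 -1.000e-02  8.751e+01] n 6597 top flat ahead of TCP (m) 0.0423 slope x,z deg [0.25 0.02] zrange tool [-0.0342  0.0423] xmid [-0.0194  0.0204]
19.7167 [-2.20145785e+00  1.93987354e+00 -1.00284550e+01  7.79779524e+01
  6.16272401e-03  2.44201385e-01]
shift [ 0.01 -0.06 -0.08] turn [ 0.05 -0.1   0.01] rows>= 1.0
```

View pics/s12.png

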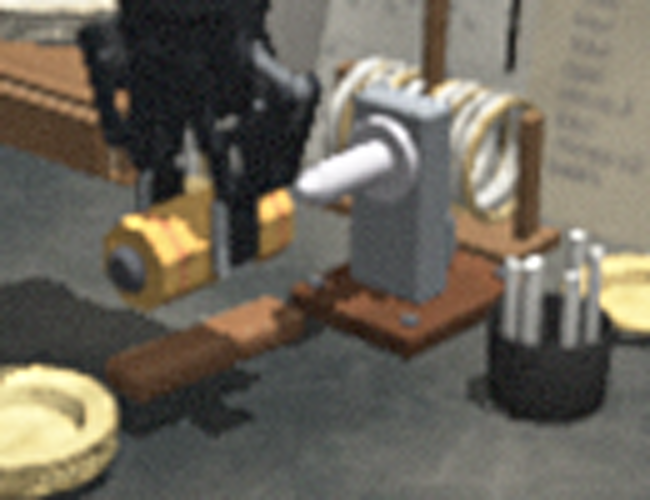

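Emit:
arm_command(rows=[0, -0.15, -0.5, 0, 0, 0, -1, 0, -0.15, -1, 0, 0, 0, -1, 0, -0.15, -1.6, 0, 0, 0, -1, 0, -0.15, -2.2, 0, 0, 0, -1, 0, -0.15, -2.8, 0, 0, 0, -1, 0, -0.15, -3.3, 0, 0, 0, -1, 0, -0.15, -3.3, 0, 0, 0, -1])

```text
time: 20.3
ee_pos: [0.5634, -0.0223, 0.1527]
tcp_rot: [-90.1, 0.0, 87.6]
wrist_force: [-0.7, -0.1, -0.4]
opening: 0.0388
```

Run:
```python
from h import *
c=grab('wrist');held(c)
s=grab("scene");cv2.imwrite("pics/s13.png",cv2.resize(s["pixels"][170:220,270:330],None,fx=10,fy=10,interpolation=cv2.INTER_CUBIC))
o=sensors.get_obs();print(o["time"],o["ee_pos"],o["wrist_force"],o["torque"])
```

```text
TCP [ 0.5629 -0.0223  0.1526] [-90.07   0.    87.64] n 6585 top flat ahead of TCP (m) 0.042 slope x,z deg [0.12 0.07] zrange tool [-0.035   0.0416] xmid [-0.0192  0.0206]
20.4 [ 0.56256457 -0.02223635  0.15267075] [ 0.10385369 -1.05504258 -1.25424099] [-0.03555655 -0.03815983 -0.01698921]
```

View pics/s13.png

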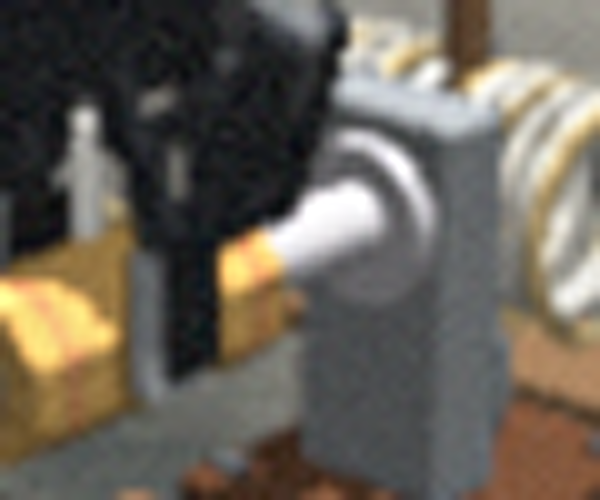

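Emit:
arm_command(rows=[0, 0, -0.4, 0, 0, 0, -1, 0, 0, -0.8, 0, 0, 0, -1, 0, 0, -1.2, 0, 0, 0, -1, 0, 0, -1.6, 0, 0, 0, -1, 0, 0, -1.6, 0, 0, 0, -1])

```text
time: 20.82
ee_pos: [0.5792, -0.0229, 0.1529]
tcp_rot: [-90.1, 0.0, 87.6]
wrist_force: [0.4, -0.1, -1.4]
opening: 0.0385
```

Emit:
arm_command(rows=[0, 0, -0.2, 0, 0, 0, -1, 0, 0, -0.4, 0, 0, 0, -1, 0, 0, -0.6, 0, 0, 0, -1, 0, 0, -0.8, 0, 0, 0, -1, 0, 0, -0.8, 0, 0, 0, -1])

```text
time: 21.23
ee_pos: [0.5868, -0.0232, 0.153]
tcp_rot: [-90.1, 0.0, 87.6]
wrist_force: [-0.1, -0.2, -3.2]
opening: 0.0387
```

Emit:
arm_command(rows=[0, 0, -0.2, 0, 0, 0, -1, 0, 0, -0.4, 0, 0, 0, -1, 0, 0, -0.5, 0, 0, 0, -1, 0, 0, -0.5, 0, 0, 0, -1])

```text
time: 21.57
ee_pos: [0.5917, -0.0235, 0.1529]
tcp_rot: [-90.1, 0.0, 87.6]
wrist_force: [0.3, -0.4, -1.7]
opening: 0.0386
```

Run:
```python
from h import *
o=sensors.get_obs();print(o["time"],o["ee_pos"],o["tcp_rot"],o["wrist_force"],o["torque"])
```

```text
21.5667 [ 0.59165354 -0.02345448  0.15294882] [-9.01020081e+01  3.12362363e-03  8.76435984e+01] [ 0.33133698 -0.39359018 -1.73696525] [ 0.03928793 -0.02507084 -0.00810067]
```

Emit:
arm_command(rows=[0, 0, -0.3, 0, 0, 0, -1, 0, 0, -0.6, 0, 0, 0, -1, 0, 0, -0.9, 0, 0, 0, -1, 0, 0, -1.2, 0, 0, 0, -1, 0, 0, -1.4, 0, 0, 0, -1, 0, 0, -1.4, 0, 0, 0, -1])

```text
time: 22.07
ee_pos: [0.6059, -0.024, 0.1528]
tcp_rot: [-90.1, 0.0, 87.6]
wrist_force: [0.4, 0.2, -2.5]
opening: 0.0391
```

Emit:
arm_command(rows=[0, 0, -0.2, 0, 0, 0, -1, 0, 0, -0.4, 0, 0, 0, -1, 0, 0, -0.5, 0, 0, 0, -1, 0, 0, -0.5, 0, 0, 0, -1])

```text
time: 22.4
ee_pos: [0.6106, -0.0242, 0.153]
tcp_rot: [-90.1, 0.0, 87.6]
wrist_force: [0.2, -0.2, -1.0]
opening: 0.0388
```

Run:
```python
from h import *
o=sensors.get_obs();print(o["time"],o["ee_pos"],o["tcp_rot"],o["wrist_force"],o["torque"],o["q"])
s=grab("scene");cv2.imwrite("pics/s14.png",cv2.resize(s["pixels"][170:220,270:330],None,fx=10,fy=10,interpolation=cv2.INTER_CUBIC))
```

```text
22.4 [ 0.61062055 -0.02422279  0.1529873 ] [-9.01025489e+01  9.84808053e-04  8.76437385e+01] [ 0.20153471 -0.19350721 -1.0059513 ] [-0.02675288 -0.04351624  0.017925  ] [-2.27128779e+00  1.29097238e+01  2.32696688e+00  7.93146957e+01
 -1.13689263e-03  8.49718274e-02]
```

View pics/s14.png

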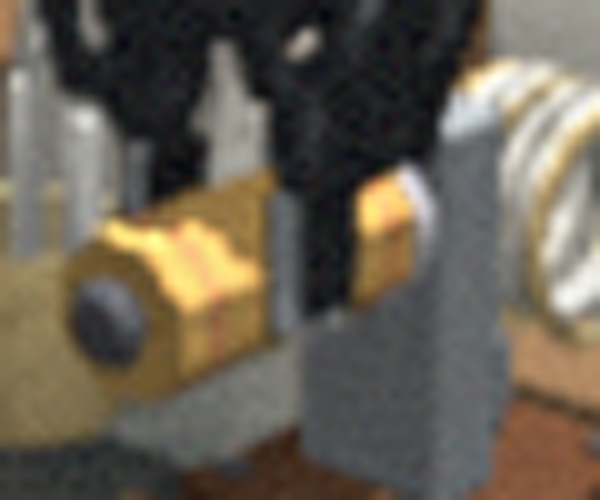

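Emit:
arm_command(rows=[0, 0, -0.1, 0, 0, 0, -1, 0, 0, -0.2, 0, 0, 0, -1, 0, 0, -0.3, 0, 0, 0, -1, 0, 0, -0.3, 0, 0, 0, -1])

```text
time: 22.78
ee_pos: [0.6117, -0.0242, 0.1529]
tcp_rot: [-89.8, -0.0, 87.6]
wrist_force: [-12.8, 1.7, 4.2]
opening: 0.0386
```

Run:
```python
from h import *
o=sensors.get_obs();print(o["time"],o["ee_pos"],o["tcp_rot"],o["wrist_force"],o["torque"])
c=grab('wrist');held(c)
s=grab("scene");cv2.imwrite("pics/s15.png",cv2.resize(s["pixels"][175:215,285:330],None,fx=14,fy=14,interpolation=cv2.INTER_CUBIC))
```

```text
22.7833 [ 0.61168738 -0.0242187   0.15293631] [-8.98497125e+01 -3.29163076e-03  8.76337751e+01] [-12.83317916   1.70188985   4.23365964] [ 0.16389097  2.23637276 -0.19653976]
TCP [ 0.6117 -0.0242  0.1529] [-89.85  -0.    87.63] n 6595 top flat ahead of TCP (m) 0.0421 slope x,z deg [0.13 0.35] zrange tool [-0.0341  0.0423] xmid [-0.0194  0.0207]
```

View pics/s15.png

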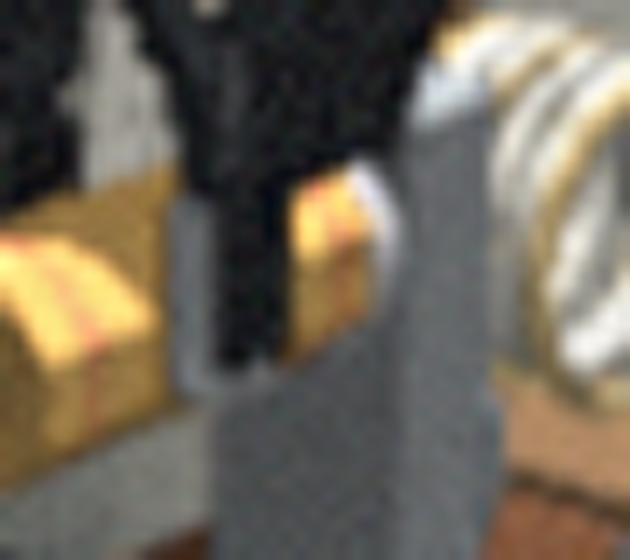

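Barrel A's mouth is flush against the collar at (380,225), with no pin showing between them. It ran 24 mm past B's stop and then met a firm contact (13 N), so A is good. I'll pull it off and take it to the pad.

Emit:
arm_command(rows=[0, 0, 0.4, 0, 0, 0, -1, 0, 0, 1, 0, 0, 0, -1, 0, 0, 1.8, 0, 0, 0, -1, 0, 0, 2.8, 0, 0, 0, -1, 0, 0, 3.8, 0, 0, 0, -1, 0, 0, 4.8, 0, 0, 0, -1, 0, 0, 5.8, 0, 0, 0, -1, 0, 0, 6.8, 0, 0, 0, -1, 0, 0, 7.8, 0, 0, 0, -1, 0, 0, 8.6, 0, 0, 0, -1, 0, 0, 8.6, 0, 0, 0, -1])

```text
time: 23.8
ee_pos: [0.5262, -0.0207, 0.1531]
tcp_rot: [-90.1, 0.0, 87.6]
wrist_force: [-0.3, 0.8, -1.7]
opening: 0.0384
```

Run:
```python
from h import *
o=sensors.get_obs();print(o["time"],o["ee_pos"],o["tcp_rot"],o["wrist_force"],o["q"])
plan([.50,-.356,.175],110.3)
```

```text
23.8 [ 0.52615399 -0.02073317  0.15309293] [-9.00943686e+01  4.18573232e-04  8.76427153e+01] [-0.29715114  0.78293363 -1.68087488] [-2.25634514e+00  1.45625848e+00 -1.02788502e+01  7.81705237e+01
 -5.84823587e-04  1.00938745e-01]
shift [-33.61  -2.19   1.23] turn [ 9.000e-02 -2.266e+01 -2.000e-02] rows>= 9.0
```

Emit:
arm_command(rows=[-3, -0.8, 0.1, 0, -2, 0, -1, -6, -1.5, 0.2, 0, -4, 0, -1, -9, -2.2, 0.3, 0, -6, 0, -1, -12.5, -2.2, 0.5, 0, -8.5, 0, -1, -16, -2.2, 0.6, 0, -11, 0, -1, -19.5, -2.2, 0.7, 0, -13, 0, -1, -23, -2.2, 0.8, 0, -15.5, 0, -1, -26.5, -2.2, 1, 0, -18, 0, -1, -30, -2.2, 1.1, 0, -20, 0, -1, -32.5, -2.2, 1.2, 0, -22, 0, -1, -33.6, -2.2, 1.2, 0, -22.7, 0, -1, -33.6, -2.2, 1.2, 0, -22.7, 0, -1])

```text
time: 24.8
ee_pos: [0.5013, -0.3586, 0.1743]
tcp_rot: [-90.1, 0.1, 110.2]
wrist_force: [1.4, 0.5, -2.1]
opening: 0.0385
```

Run:
```python
from h import *
c=grab('wrist');cv2.imwrite("pics/w16.png",c["pixels"]);held(c)
o=sensors.get_obs();print(o["time"],o["ee_pos"],o["tcp_rot"],o["wrist_force"],o["q"])
W=cloud(c);P=W[60:200,150:420].reshape(-1,3);col=c["pixels"][60:200,150:420].reshape(-1,3).astype(int)
m=(col[:,2]>col[:,0]+25)&(P[:,2]<.04);print("pad z",np.percentile(P[m][:,2],[5,50,95]),m.sum())
```

```text
TCP [ 0.5014 -0.3572  0.1744] [-9.0080e+01  2.0000e-02  1.1022e+02] n 6585 top flat ahead of TCP (m) 0.0422 slope x,z deg [-0.05  0.03] zrange tool [-0.034   0.0426] xmid [-0.0201  0.0199]
24.85 [ 0.50144159 -0.3571687   0.17436072] [-9.00817906e+01  1.97911284e-02  1.10217902e+02] [ 0.77421308  0.28218585 -1.74542411] [-3.54811167e+01  1.32899186e+01  5.14249367e+00  8.17901335e+01
  5.64131491e-02 -5.56990020e+01]
pad z [0.01256225 0.01411023 0.01523953] 27268
```

View pics/w16.png

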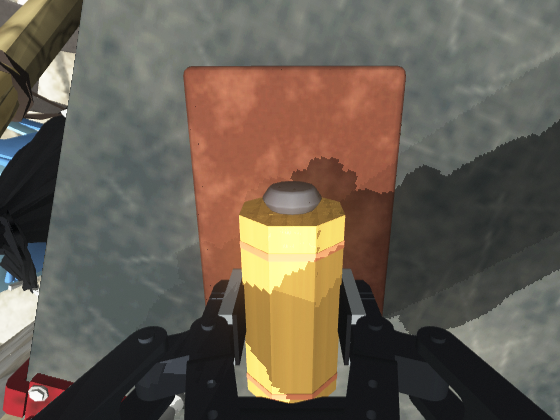

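Emit:
arm_command(rows=[0, 2, 0, 0, 0, 0, -1, 0, 4, 0, 0, 0, 0, -1, 0, 5.5, 0, 0, 0, 0, -1, 0, 6.6, 0, 0, 0, 0, -1, 0, 7.1, 0, 0, 0, 0, -1, 0, 7.3, 0, 0, 0, 0, -1, 0, 7.4, 0, 0, 0, 0, -1, 0, 7.4, 0, 0, 0, 0, -1])

```text
time: 25.52
ee_pos: [0.5022, -0.356, 0.1017]
tcp_rot: [-90.1, 0.1, 110.4]
wrist_force: [0.7, 0.1, -1.4]
opening: 0.0386
```

Emit:
arm_command(rows=[0, 0.1, 0, 0, 0, 0, -1, 0, 0.2, 0, 0, 0, 0, -1, 0, 0.25, 0, 0, 0, 0, -1, 0, 0.25, 0, 0, 0, 0, -1])

```text
time: 25.85
ee_pos: [0.5018, -0.3561, 0.0985]
tcp_rot: [-90.1, 0.1, 110.3]
wrist_force: [-0.2, 0.2, -1.6]
opening: 0.039
```

Emit:
arm_command(rows=[0, 0.1, 0, 0, 0, 0, -1, 0, 0.2, 0, 0, 0, 0, -1, 0, 0.2, 0, 0, 0, 0, -1, 0, 0.2, 0, 0, 0, 0, -1])

```text
time: 26.18
ee_pos: [0.5018, -0.3561, 0.0964]
tcp_rot: [-90.1, 0.0, 110.3]
wrist_force: [1.7, -0.4, -0.8]
opening: 0.0388
```

Emit:
arm_command(rows=[0, 0.1, 0, 0, 0, 0, -1, 0, 0.1, 0, 0, 0, 0, -1, 0, 0.1, 0, 0, 0, 0, -1])

```text
time: 26.43
ee_pos: [0.5019, -0.3561, 0.0963]
tcp_rot: [-90.1, 0.1, 110.3]
wrist_force: [-2.6, 1.7, 6.5]
opening: 0.0385
```

Contact. Releasing and lifting.

Emit:
arm_command(rows=[0, 0, 0, 0, 0, 0, -0.05, 0, 0, 0, 0, 0, 0, 0, 0, 0, 0, 0, 0, 0, 0.1, 0, 0, 0, 0, 0, 0, 0.3, 0, 0, 0, 0, 0, 0, 0.4, 0, 0, 0, 0, 0, 0, 0.4])

```text
time: 26.93
ee_pos: [0.5018, -0.356, 0.0953]
tcp_rot: [-90.1, 0.0, 110.3]
wrist_force: [0.5, 0.6, -0.1]
opening: 0.0598
```

Emit:
arm_command(rows=[0, -1, 0, 0, 0, 0, 0.4, 0, -3, 0, 0, 0, 0, 0.4, 0, -6, 0, 0, 0, 0, 0.4, 0, -9, 0, 0, 0, 0, 0.6, 0, -12, 0, 0, 0, 0, 1, 0, -15, 0, 0, 0, 0, 1, 0, -17, 0, 0, 0, 0, 1, 0, -17, 0, 0, 0, 0, 1, 0, -17, 0, 0, 0, 0, 1])

```text
time: 27.68
ee_pos: [0.5019, -0.3562, 0.2674]
tcp_rot: [-90.2, 0.2, 110.3]
wrist_force: [0.1, 0.3, -0.2]
opening: 0.0851
```

Run:
```python
from h import *
o=sensors.get_obs();print(o["time"],o["ee_pos"],o["wrist_force"],o["qd"].round(1))
for n in ["wrist","scene","top"]:
    c=grab(n);cv2.imwrite(f"pics/end_{n}.png",c["pixels"])
    if n=="wrist":
        W=cloud(c);P=W.reshape(-1,3);Q=P[(P[:,2]>.044)&(P[:,2]<.065)&(abs(P[:,0]-.5)<.1)&(abs(P[:,1]+.356)<.08)];print("A on pad",cv2.minAreaRect((Q[:,:2]*1000).astype(np.float32)),np.percentile(Q[:,2],[50,95]))
        col=c["pixels"].reshape(-1,3).astype(int);m=(col[:,2]>col[:,0]+25)&(P[:,2]>.008)&(P[:,2]<.018)&(abs(P[:,0]-.5)<.15)&(abs(P[:,1]+.356)<.15);print("pad",cv2.minAreaRect((P[m][:,:2]*1000).astype(np.float32)))
W=cloud(c)
def blob(name,x0,x1,y0,y1,zmin,zmax):
    w=W[y0:y1,x0:x1].reshape(-1,3);P=w[(w[:,2]>zmin)&(w[:,2]<zmax)];print(name,len(P),P.mean(0).round(4))
blob("cup",205,245,155,198,.03,.2);blob("tin",303,338,155,195,.03,.2);blob("brush",255,275,192,240,.008,.03);blob("dish",250,295,245,290,.008,.05)
```

```text
27.6833 [ 0.50185543 -0.3562401   0.26736501] [ 0.06246874  0.25343313 -0.22039513] [-0.1  1.1 -3.2 -1.  -0.   0. ]
A on pad ((498.2241516113281, -356.67120361328125), (92.87958526611328, 39.00922775268555), 19.63861846923828) [0.05308034 0.05506893]
pad ((500.299560546875, -356.6290283203125), (199.463623046875, 139.79568481445312), 20.305482864379883)
cup 341 [0.6639 0.0957 0.0603]
tin 231 [ 0.6447 -0.1372  0.0496]
brush 516 [0.5642 0.0103 0.0147]
dish 1161 [0.4342 0.0062 0.02  ]
```

View pics/end_wrist.png

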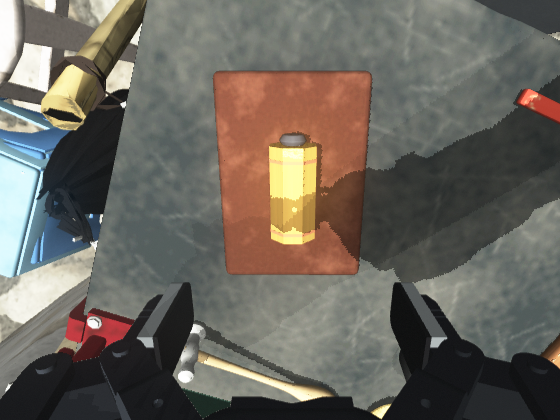

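View pics/end_top.png

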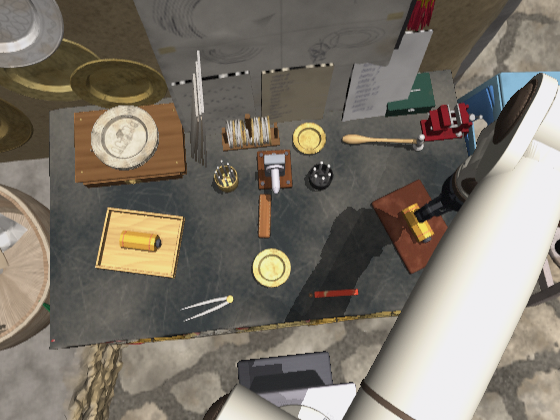

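View pics/end_scene.png

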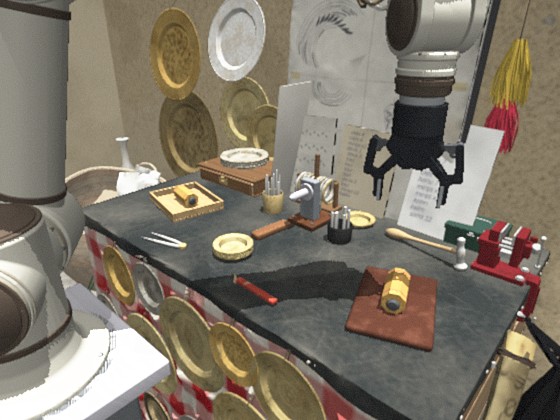

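The pictures show A on the middle of the pad (top view (416,222)), B flat in the tray (top view (140,241)), and nothing else moved.

```bash
python3 -c "
from workcell import bot
print(bot.job_done())"
```

```text
the job is handed in; nothing more can be done
None
```

I tested both barrels on the gauge, laid each one down after its own test, and handed the job in at about 28 s. No verdict was reported.

- **Barrel B** (the one on the right) is bad. It stopped hard on the pin, with the force reaching 16 N, no further advance and a clear gap left to the collar. I laid it on the tray floor.
- **Barrel A** (the one on the left) is good. It slid freely until its mouth met the collar, with 13 N at contact and no gap in the picture. I laid it on the pad, and its measured centre is within about 3 mm of the pad's.

**Last checks:** both barrels lie on their sides where they belong. The cup, tin, brush and dish measure within about 1 mm of where they started, and the other things look unmoved in the pictures. The gripper is open and about 0.2 m above the pad.

**Disagreements:**
- I worked out B's stop depth as 33–36 mm, against the 29 mm given. The tip position I used was uncertain by a few millimetres, and B had shifted about 2 mm in the grip.
- A's stop came 24 mm past B's, where about 28 mm was expected. Neither difference changes which barrel is good.
- The pad's leather measured about 200 × 140 mm, not 230 × 192 mm. I centred A on what I measured.

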